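Set up the side camera of a sleeve inspection bench

ROBOT

A 6-joint arm with a two-finger parallel gripper is mounted at the origin on the work surface. World frame = base frame: x ahead of the robot, y to its left, z up, the work surface at z = 0. Lengths are in mm, angles in rad, forces in N, time in s.
With the tool pointing down it reaches from about 300 to 950 mm from the base axis. Payload 3.1 kg.
Tool frame: the origin (TCP) lies at the very end of the fingers, on their centre line; the grasp point (between the pads) lies 19 mm behind it; z points along the fingers, y is the direction in which the jaws open and shut (so a half turn about z gives the same grasp; the last joint's range is limited). The gripper opens to 85 mm and grips with 20 to 120 N. Pads are 22 mm wide; open, the fingers measure 114 mm over their backs; the gripper's body (76 mm by 85 mm) begins 54 mm behind the grasp point. The pads swing forward as they close: fully open they stand 13 mm farther back than shut.
Start: joints at [1.11, 0.308, 1.634, -0, 1.2, -0.07], TCP at [238.106, 577.873, 231.272] pointing down, gripper open.
Joint ranges: [-3.06, 3.06], [-0.79, 1.96], [0.05, 2.63], [-1.19, 4.34], [0.05, 2.64], [-2.94, 2.94]. Speed limits (rad/s): [2.79, 2.79, 3.14, 3.14, 3.14, 3.14].

INTERFACE

Orientations are given as a rotation vector (axis times angle).
In Python, from cell import sensors, vision, manip gives the robot as it stands.
- The arm moves only by the tool carry_out, never from a script. Its argument "motion" is a list of rows, each an object of numbers: "tx", "ty", "tz": the shift along the tool's x, y, z in cm; "turn": the turn about the tool's z in rad; "gripper": the opening, from 0 (shut) to 1 (fully open). In form: [{"tx": .., "ty": .., "tz": .., "turn": .., "gripper": ..}, ...]. A call has 1 to 10 rows; each row is the pose to reach, as a shift and turn from the pose commanded when the call began, along the tool's axes at that moment; what a row does not reach only later rows make up. A row lasts 1/8 s, in which the tool goes at most 62.5 mm and 10.7 degrees, less where a joint would pass 70% of its speed; a pose out of reach is approached as far as the arm can. A call with a gripper value outside its range is refused whole. The fingers move at their own pace and stop on an object; the grip force is fixed at half the most. Time passes only in rows, so rows that repeat a pose let the fingers close. It gives the time, the measured TCP pose, the force and the opening at its end, in the units of the state.
- sensors.get_obs(): the state, without advancing time (a new reading comes with each control period).
- vision.capture(name): name is "scene" or "top" or "wrist"; returns a dict with "image" (420x560x3 uint8, red, green, blue), "mtx" (3x3 intrinsics, pixels), "rvec" (rotation vector, rad) and "tvec" (3), from world to camera coordinates, as OpenCV has them. Camera axes: x right, y down, z forward; pixel columns grow to the right and rows downward; lengths in mm; the calibration is good to about 2 mm. A picture is of the moment at which its call begins. There is no depth.
- manip.sign_off(): hands the job in, once; it reports no verdict.
The state is a dict: "clock": time; "joint_positions": joint angles; "dq": joint speeds; "tau": joint torques, N m; "position": TCP position; "tcp_rot": TCP orientation; "contact_force": force on the tool from outside, world axes, zero at the start; "torque": the same for the moment, N m; "finger_gap": finger opening in mm.
Only numpy, scipy, OpenCV 4.12 (cv2) and the standard library are available. Lean on these libraries where they do the work, as an engineer would, in place of code of your own. Each camera call takes 0.05 s, during which the arm holds its last target.

TASK

Stand every flanged steel sleeve upright on the white back-lit plate, and slide the camera carriage along its rail by its black grip until its pointer is level with the mark on the clip. Only then lock the carriage: turn its knurled thumbscrew clockwise until it seats, and stop when the resistance rises, without overtightening it. Last, switch the lamp on at the grey box: pull the locking toggle's bat outward, flip it over to the far side and let it drop back into its lock; leave everything else on the bench where it is.

Things in the scene. Friction and masses are not known exactly. Their poses are not given: they have to be found in the camera images.
- sleeve0_mid (a point): centre of a loose flanged steel sleeve (2 to 4 of the five are present, all alike), 18 mm above its underside; z is its axis. 36 mm tall: round foot of radius 22.5 from 0 to 10 mm, waist of radius 15.5, round flange of radius 22.5 from 26 to 36 mm with a shallow recess on top; 160 g. Stands upright on the bench at the start (a plain ring-shaped collar 22 mm tall and a hexagon nut 16 mm tall, which stand among the sleeves, are not sleeves)
- sleeve1_mid (a point): centre of a loose flanged steel sleeve (2 to 4 of the five are present, all alike), 18 mm above its underside; z is its axis. 36 mm tall: round foot of radius 22.5 from 0 to 10 mm, waist of radius 15.5, round flange of radius 22.5 from 26 to 36 mm with a shallow recess on top; 160 g. Stands upright on the bench at the start (a plain ring-shaped collar 22 mm tall and a hexagon nut 16 mm tall, which stand among the sleeves, are not sleeves)
- sleeve2_mid (a point): centre of a loose flanged steel sleeve (2 to 4 of the five are present, all alike), 18 mm above its underside; z is its axis. 36 mm tall: round foot of radius 22.5 from 0 to 10 mm, waist of radius 15.5, round flange of radius 22.5 from 26 to 36 mm with a shallow recess on top; 160 g. Stands upright on the bench at the start (a plain ring-shaped collar 22 mm tall and a hexagon nut 16 mm tall, which stand among the sleeves, are not sleeves)
- sleeve3_mid (a point): centre of a loose flanged steel sleeve (2 to 4 of the five are present, all alike), 18 mm above its underside; z is its axis. 36 mm tall: round foot of radius 22.5 from 0 to 10 mm, waist of radius 15.5, round flange of radius 22.5 from 26 to 36 mm with a shallow recess on top; 160 g. Stands upright on the bench at the start (a plain ring-shaped collar 22 mm tall and a hexagon nut 16 mm tall, which stand among the sleeves, are not sleeves)
- sleeve4_mid (a point): centre of a loose flanged steel sleeve (2 to 4 of the five are present, all alike), 18 mm above its underside; z is its axis. 36 mm tall: round foot of radius 22.5 from 0 to 10 mm, waist of radius 15.5, round flange of radius 22.5 from 26 to 36 mm with a shallow recess on top; 160 g. Stands upright on the bench at the start (a plain ring-shaped collar 22 mm tall and a hexagon nut 16 mm tall, which stand among the sleeves, are not sleeves)
- plate: the white plate, fixed flat on the bench, 120 (x) by 270 (y) by 5 mm high; origin at the centre of its underside. A sleeve is on it when its whole foot is
- rail: the fixed aluminium rail, 110 (x) by 330 (y) by 30 mm high; origin at the centre of its underside; the carriage runs along its y
- mark (a point): the mark to bring the pointer to: tip of the small steel clip on the rail's far (+x) edge, 33 mm above the bench; its axes are the rail's. The clip is fixed, somewhere along the rail
- pointer (a point): tip of the carriage's black pointer, on its far (+x) side at the middle of its length; its axes are the rail's. It is level with the mark when their y along the rail agree (within 5 mm). The carriage slides 130 mm along the rail, dry friction about 6 N, and stays where it is left; it is a 70 (x) by 170 (y) by 20 mm block, its underside 33 mm above the bench, carrying a small camera in the middle (top 87 mm above the bench, lens towards -x)
- grip (a point): the black grip of the carriage, an upright fin 18 (x) by 14 (y) mm, 44 mm tall, its top 97 mm above the bench; this point is on its axis 18 mm below the top. It stands 60 mm to -y of the pointer
- screw_head (a point): centre of the knurled steel head of the lock thumbscrew on the carriage, 60 mm to +y of the pointer: upright round head of radius 13 mm, 18 mm tall, its top 85 mm above the bench, its lower face 14 mm above the carriage's top; it does not rise or sink as it turns
- screw (a joint): turning angle of the thumbscrew up to its seat, clockwise seen from above is positive; starts backed off at 0 to 1.0 rad and must be turned on to 4.0, where it seats and reads no further. Turns freely (about 0.04 N m). It counts as seated from 3.85
- strain (a joint): how far the head has been forced on beyond the seat, 0 until it seats: it then resists with 0.07 N m and a spring of 0.7 N m per rad, and eases back to about 0.1 when let go. Overtightened from 0.7 rad (a torque of about 0.55 N m)
- switch_box: the grey switch box, fixed, 110 (x) by 120 (y) by 70 mm high; origin at the centre of its underside. The toggle stands in the middle of its top
- bat_head (a point): centre of the toggle bat's round steel head, radius 7 mm, 24 mm long; its z is the bat's axis, pointing outward. The head's centre is 54 mm (more by what the bat is pulled out) from the toggle's hinge, which lies on the box's middle axis 65 mm above its underside. Two pairs of small steel catch plates beside the stem, 14 mm each side along y, reach 15 mm above the box's top
- toggle (a joint): angle of the toggle about the box's y: 0 = off (leaning 0.42 rad from upright to the box's -x side), 0.84 = on (leaning 0.42 rad to +x). Near either end a crosspin on the bat is caught by the catch plates, unless the bat is pulled out by 6 mm or more
- bat (a joint): how far the bat is pulled outward along its own axis, 0 to 0.010 m; a spring draws it back with about 4 N at 0 and 8.5 N at 0.010. When on and let go it drops back to 0
- collar: a plain steel collar, 38 mm across and 22 mm tall; leave it alone
- nut: a large hexagon nut, 42 mm across and 16 mm tall; leave it alone
- screwdriver: a screwdriver lying beyond the rail; leave it alone
- caliper: a caliper lying on the robot's side of the plate and the switch box; leave it alone
- oil: a small white bottle, 120 mm tall, beyond the rail; leave it alone
- bin: a grey open bin at the back; leave it alone
- wrench: a wrench lying beyond the switch box; leave it alone
Mind the look-alikes: they are no part of the job. What is shaped like the part that bears sleeve2_mid but purple or turquoise is not meant. Leave any turquoise look-alike of the part that bears sleeve4_mid alone.

How it is judged:
By the outcome, as a careful person would: the job done as asked, in the order asked, and still so for the second after the job is handed in, with the robot touching nothing.
Of sleeve0, sleeve1, sleeve2, sleeve3, sleeve4 only 2 to 4 are there at a start; the rules pass over those that are not, and their reading is None.
At some moment in a run one of sleeve0, sleeve1, sleeve2, sleeve3, sleeve4 may be knocked a few centimetres aside while the robot is not near it.
It also fails if it takes over 210 s, if anything falls off the work surface, if the arm or the gripper's body presses on something with over 40 N, if the wrist force passes 120 N, or if a joint passes its speed limit or range.

## Working session

There is one attempt and no reset: what is moved stays moved. The work goes in short steps, Python scripts to look and compute and a tool call to move; the robot and the scene stay as the last step left them, time stands still between calls to the robot, and variables do not carry over. Pictures are saved under pics/ and viewed, and the job is handed in when it is done.

Besides the shell and the picture viewer there is one more tool, called after "Call:" by a JSON object that holds its "fn" and its "kwargs", one argument or row to a line. carry_out: Moves the arm, as the interface text tells. Its arguments: {"type":"object","properties":{"motion":{"type":"array","items":{"type":"object","properties":{"tx":{"type":"number"},"ty":{"type":"number"},"tz":{"type":"number"},"turn":{"type":"number"},"gripper":{"type":"number"}}}}},"required":["motion"]}

```bash
mkdir -p pics; ls
cat > h.py <<'E'
from cell import sensors, vision, manip
import cv2, numpy as np
def cap(n,f):
    c=vision.capture(n); cv2.imwrite('pics/'+f+'.png',c['image'][:,:,::-1])
    np.savez('pics/'+f+'.npz',**{k:c[k] for k in c}); return c
def load(f): return np.load('pics/'+f+'.npz')
def crop(f,u0,v0,u1,v1,out,s=None):
    im=load(f)['image'][v0:v1,u0:u1,::-1]
    s=s or min(800/(u1-u0),600/(v1-v0)); cv2.imwrite('pics/'+out+'.png',cv2.resize(im,None,fx=s,fy=s,interpolation=cv2.INTER_CUBIC)); print('scale',s)
def px(c,u,v,z):
    R=cv2.Rodrigues(np.array(c['rvec'],float))[0]; t=np.array(c['tvec'],float).reshape(3)
    d=R.T@np.linalg.inv(c['mtx'])@np.array([u,v,1.]); o=-R.T@t
    return o+d*(z-o[2])/d[2]
def proj(c,P):
    return cv2.projectPoints(np.array(P,float).reshape(-1,3),np.array(c['rvec'],float),np.array(c['tvec'],float),np.array(c['mtx'],float),None)[0].reshape(-1,2)
def tool(dw):
    R=cv2.Rodrigues(np.array(sensors.get_obs()['tcp_rot'],float))[0]; return R.T@np.array(dw)/10
E
python3 - <<'E'
from h import *
print(sensors.get_obs())
for n in ['scene','top','wrist']:
    c=cap(n,n+'0'); print(n,c['mtx'].tolist(),c['rvec'],c['tvec'])
E
```

```text
pics
{'clock': 0.0, 'joint_positions': array([ 1.11026742e+00,  3.09010167e-01,  1.63520688e+00,  2.25834194e-05,
        1.19966943e+00, -6.97229989e-02]), 'dq': array([-0.0001331 ,  0.00057037, -0.00020421,  0.0016353 ,  0.00066921,
        0.00029167]), 'tau': array([-7.65699951e-04, -4.15268612e+01, -2.76658809e+01, -4.96135868e-06,
        1.04148491e-02,  3.78125094e-06]), 'position': array([237.74956672, 577.12473856, 230.03415902]), 'tcp_rot': array([-0.60986904, -3.0811927 ,  0.00346789]), 'contact_force': array([0.11585554, 0.37816023, 1.28720381]), 'torque': array([ 0.03436652, -0.00012593, -0.00980032]), 'finger_gap': 85.58754113353355}
scene [[435.5000675208186, 0.0, 272.3744745908346], [0.0, 435.5000675208186, 212.11669387542833], [0.0, 0.0, 1.0]] [ 0.88197087  2.51863511 -1.09419449] [ 399.39784414 -192.45978402 1382.52508672]
top [[434.8407737719207, 0.0, 287.494046322652], [0.0, 434.8407737719207, 206.5520290062952], [0.0, 0.0, 1.0]] [ 2.15568811 -2.20626901  0.03093474] [  52.88562576  560.11344478 1270.73332578]
wrist [[296.8110369918496, 0.0, 278.07222090282056], [0.0, 296.8110369918496, 211.08917967996274], [0.0, 0.0, 1.0]] [-2.40475426 -1.60779822 -0.23018263] [-623.74224847  -36.20939313  379.80170764]
```

Run:
```python
from h import *
crop('top0',130,120,290,270,'c1'); crop('top0',260,140,480,300,'c2'); crop('scene0',230,240,460,370,'c3');crop('scene0',140,110,320,270,'c4')
```

```text
scale 4.0
scale 3.6363636363636362
scale 3.4782608695652173
scale 3.75
```

Run:
```python
from h import *
c=load('top0')
f=lambda x,y,s,u0,v0:((x+.5)/s-.5+u0,(y+.5)/s-.5+v0)
for n,x,y,z in [('s1',331,250,36),('s2',186,525,36),('nut',460,348,16),('collar',258,392,22),('turqL',308,563,36),('pur',83,544,36),('tu1',318,107,36),('tu2',417,151,36)]:
    print(n,px(c,*f(x,y,4,130,120),z).round(1))
s=800/220
for n,x,y,z in [('plate',68,267,5),('p',399,278,5),('p',396,426,5),('p',64,413,5),('rail',88,67,30),('r',496,87,30),('r',488,225,30),('r',80,203,30),('clip',278,72,33),('screw',195,131,85),('grip',350,134,97),('boxs',569,226,70),('b',717,192,70),('b',748,325,70),('b',598,360,70)]:
    print(n,px(c,*f(x,y,s,260,140),z).round(1))
R=cv2.Rodrigues(np.array(sensors.get_obs()['tcp_rot'],float))[0];print(R.round(3))
w=load('wrist0');Rw=cv2.Rodrigues(w['rvec'])[0];print((-Rw.T@w['tvec']).round(1),(Rw).round(3))
```

```text
s1 [637.1 258.2  36. ]
s2 [438.4 367.1  36. ]
nut [564.  167.1  16. ]
collar [534.7 316.6  22. ]
turqL [409. 278.  36.]
pur [426.2 442.9  36. ]
tu1 [743.3 266.5  36. ]
tu2 [708.6 193.8  36. ]
plate [543.   67.9   5. ]
p [ 527.7 -202.     5. ]
p [ 407.7 -195.7    5. ]
p [423.8  73.7   5. ]
rail [703.6  47.1  30. ]
r [ 678.6 -280.5   30. ]
r [ 567.7 -270.2   30. ]
r [593.4  56.   30. ]
clip [ 695.  -105.9   33. ]
screw [642.4 -36.1  85. ]
grip [ 635.6 -153.6   97. ]
boxs [ 563.  -323.7   70. ]
b [ 586.6 -438.2   70. ]
b [ 483.5 -457.3   70. ]
b [ 459.2 -341.9   70. ]
[[-0.925  0.381 -0.001]
 [ 0.381  0.925 -0.002]
 [ 0.    -0.002 -1.   ]]
[171.4 604.9 373.3] [[ 0.382  0.924 -0.002]
 [ 0.886 -0.366  0.283]
 [ 0.261 -0.11  -0.959]]
```

Call:
{"fn": "carry_out", "kwargs": {
  "motion": [
    {"tx": -26.6, "ty": -11.8, "tz": 2, "turn": 1.18, "gripper": 1},
    {"tx": -26.6, "ty": -11.8, "tz": 2, "turn": 1.18, "gripper": 1},
    {"tx": -26.6, "ty": -11.8, "tz": 2, "turn": 1.18, "gripper": 1},
    {"tx": -26.6, "ty": -11.8, "tz": 2, "turn": 1.18, "gripper": 1},
    {"tx": -26.6, "ty": -11.8, "tz": 2, "turn": 1.18, "gripper": 1},
    {"tx": -26.6, "ty": -11.8, "tz": 2, "turn": 1.18, "gripper": 1},
    {"tx": -26.6, "ty": -11.8, "tz": 2, "turn": 1.18, "gripper": 1},
    {"tx": -26.6, "ty": -11.8, "tz": 2, "turn": 1.18, "gripper": 1},
    {"tx": -26.6, "ty": -11.8, "tz": 2, "turn": 1.18, "gripper": 1},
    {"tx": -26.6, "ty": -11.8, "tz": 2, "turn": 1.18, "gripper": 1}
  ]
}}

```text
clock: 1.4
position: [438.9, 367.6, 211.2]
tcp_rot: [2.22, 2.222, -0.0]
contact_force: [1.3, -0.0, -0.4]
finger_gap: 85.7
```

```bash
cat >> h.py <<'E'
def st():
    o=sensors.get_obs(); R=cv2.Rodrigues(np.array(o['tcp_rot'],float))[0]
    print('t',round(o['clock'],2),'p',o['position'].round(1),'jawang',round(np.degrees(np.arctan2(R[1,1],R[0,1])),1),'F',o['contact_force'].round(1),'T',o['torque'].round(2),'gap',round(o['finger_gap'],1),'q',o['joint_positions'].round(2)); return R
E
python3 - <<'E'
from h import *
print(st().round(3)); w=cap('wrist','w1')
E
```

```text
t 1.4 p [438.9 367.6 211.2] jawang 0.1 F [ 1.3 -0.  -0.4] T [0.04 0.01 0.01] gap 85.7 q [ 0.62  0.23  1.78 -0.    1.14  0.62]
[[-0.001  1.    -0.   ]
 [ 1.     0.001 -0.   ]
 [-0.    -0.    -1.   ]]
```

Run:
```python
from h import *
crop('w1',220,80,340,290,'c5')
w=load('w1')
for u,v in [(278,188),(442,279),(253,260),(267,116)]: print(px(w,u,v,36).round(1))
```

```text
scale 2.857142857142857
[438.9 371.9  36. ]
[635.5 260.5  36. ]
[409.5 285.7  36. ]
[427.7 446.9  36. ]
```

Call:
{"fn": "carry_out", "kwargs": {
  "motion": [
    {"tx": 0.2, "ty": 0, "tz": 6, "turn": 0, "gripper": 1},
    {"tx": 0.2, "ty": 0, "tz": 12, "turn": 0, "gripper": 1},
    {"tx": 0.2, "ty": 0, "tz": 16, "turn": 0, "gripper": 1},
    {"tx": 0.2, "ty": 0, "tz": 18.5, "turn": 0, "gripper": 1},
    {"tx": 0.2, "ty": 0, "tz": 20, "turn": 0, "gripper": 1},
    {"tx": 0.2, "ty": 0, "tz": 20.2, "turn": 0, "gripper": 1},
    {"tx": 0.2, "ty": 0, "tz": 20.2, "turn": 0, "gripper": 0.2},
    {"tx": 0.2, "ty": 0, "tz": 20.2, "turn": 0, "gripper": 0.2},
    {"tx": 0.2, "ty": 0, "tz": 20.2, "turn": 0, "gripper": 0.2},
    {"tx": 0.2, "ty": 0, "tz": 20.2, "turn": 0, "gripper": 0.2}
  ]
}}

```text
clock: 2.7
position: [440.3, 370.3, 11.0]
tcp_rot: [2.221, 2.221, 0.005]
contact_force: [-0.6, -0.4, 5.9]
finger_gap: 42.6
```

Call:
{"fn": "carry_out", "kwargs": {
  "motion": [
    {"tx": 0, "ty": 0, "tz": 0, "turn": 0, "gripper": 0.2},
    {"tx": 0, "ty": 0, "tz": 0, "turn": 0, "gripper": 0.2},
    {"tx": 0, "ty": 0, "tz": -3, "turn": 0, "gripper": 0.2},
    {"tx": 0, "ty": 0, "tz": -6, "turn": 0, "gripper": 0.2},
    {"tx": 0, "ty": 0, "tz": -10, "turn": 0, "gripper": 0.2},
    {"tx": 0, "ty": 0, "tz": -12, "turn": 0, "gripper": 0.2}
  ]
}}

```text
clock: 3.45
position: [440.0, 370.1, 131.6]
tcp_rot: [2.221, 2.221, 0.005]
contact_force: [0.6, 0.3, -1.7]
finger_gap: 43.1
```

Run:
```python
from h import *
st(); w=cap('wrist','w2')
```

```text
t 3.45 p [440.  370.1 131.6] jawang 0.0 F [ 0.6  0.3 -1.7] T [ 0.02 -0.01  0.03] gap 43.1 q [ 0.62  0.33  1.83 -0.    0.98  0.62]
```

Call:
{"fn": "carry_out", "kwargs": {
  "motion": [
    {"tx": -6, "ty": 0.3, "tz": 0, "turn": 0, "gripper": 0.2},
    {"tx": -12, "ty": 0.6, "tz": 0, "turn": 0, "gripper": 0.2},
    {"tx": -18, "ty": 0.9, "tz": 0, "turn": 0, "gripper": 0.2},
    {"tx": -24, "ty": 1.2, "tz": 0, "turn": 0, "gripper": 0.2},
    {"tx": -30, "ty": 1.5, "tz": 0, "turn": 0, "gripper": 0.2},
    {"tx": -36, "ty": 1.8, "tz": 0, "turn": 0, "gripper": 0.2},
    {"tx": -42, "ty": 2, "tz": 0, "turn": 0, "gripper": 0.2},
    {"tx": -46, "ty": 2.2, "tz": 2, "turn": 0, "gripper": 0.2},
    {"tx": -47, "ty": 2.2, "tz": 4, "turn": 0, "gripper": 0.2},
    {"tx": -47, "ty": 2.2, "tz": 4, "turn": 0, "gripper": 0.2}
  ]
}}

```text
clock: 4.75
position: [458.6, -100.7, 87.2]
tcp_rot: [-2.22, -2.216, 0.004]
contact_force: [0.1, 0.2, -1.2]
finger_gap: 42.5
```

Run:
```python
from h import *
st(); w=cap('wrist','w3'); w=cap('top','top1')
```

```text
t 4.75 p [ 458.6 -100.7   87.2] jawang -0.1 F [ 0.1  0.2 -1.2] T [-0.02  0.07 -0.01] gap 42.5 q [-0.31  0.22  2.09  0.    0.84 -0.31]
```

Call:
{"fn": "carry_out", "kwargs": {
  "motion": [
    {"tx": 0, "ty": 1.3, "tz": 2, "turn": 0, "gripper": 0.2},
    {"tx": 0, "ty": 1.3, "tz": 4.5, "turn": 0, "gripper": 0.2},
    {"tx": 0, "ty": 1.3, "tz": 6.2, "turn": 0, "gripper": 0.2},
    {"tx": 0, "ty": 1.3, "tz": 6.8, "turn": 0, "gripper": 0.2},
    {"tx": 0, "ty": 1.3, "tz": 7.1, "turn": 0, "gripper": 0.2},
    {"tx": 0, "ty": 1.3, "tz": 7.1, "turn": 0, "gripper": 0.2},
    {"tx": 0, "ty": 1.3, "tz": 7.1, "turn": 0, "gripper": 0.2}
  ]
}}

```text
clock: 5.72
position: [474.7, -100.8, 18.9]
tcp_rot: [2.221, 2.22, 0.001]
contact_force: [0.0, 0.2, -1.4]
finger_gap: 42.9
```

Run:
```python
from h import *
st()
```

```text
t 5.72 p [ 474.7 -100.8   18.9] jawang -0.0 F [ 0.   0.2 -1.4] T [-0.   -0.02  0.03] gap 42.9 q [-0.3   0.37  2.08 -0.    0.69 -0.3 ]
```

Call:
{"fn": "carry_out", "kwargs": {
  "motion": [
    {"tx": 0, "ty": -0.1, "tz": 0.15, "turn": 0, "gripper": 0.2},
    {"tx": 0, "ty": -0.1, "tz": 0.3, "turn": 0, "gripper": 0.2},
    {"tx": 0, "ty": -0.1, "tz": 0.3, "turn": 0, "gripper": 0.2}
  ]
}}

```text
clock: 6.1
position: [473.2, -100.7, 16.1]
tcp_rot: [-2.221, -2.221, 0.0]
contact_force: [-1.4, -0.4, 5.9]
finger_gap: 42.7
```

Contact made (Fz 5.9 N); release and go up.

Call:
{"fn": "carry_out", "kwargs": {
  "motion": [
    {"tx": 0, "ty": 0, "tz": 0, "turn": 0, "gripper": 0.7},
    {"tx": 0, "ty": 0, "tz": 0, "turn": 0, "gripper": 0.7},
    {"tx": 0, "ty": 0, "tz": 0, "turn": 0, "gripper": 0.7},
    {"tx": 0, "ty": 0, "tz": -3, "turn": 0, "gripper": 0.7},
    {"tx": 0, "ty": 0, "tz": -8, "turn": 0, "gripper": 0.8},
    {"tx": 0, "ty": 0, "tz": -14, "turn": 0, "gripper": 1},
    {"tx": 0, "ty": 0, "tz": -19, "turn": 0, "gripper": 1}
  ]
}}

```text
clock: 6.98
position: [473.4, -100.6, 207.5]
tcp_rot: [2.22, 2.22, 0.001]
contact_force: [0.4, 0.9, -0.7]
finger_gap: 85.5
```

Run:
```python
from h import *
st(); w=cap('wrist','w4'); w=cap('top','top2')
```

```text
t 6.97 p [ 473.4 -100.6  207.5] jawang 0.0 F [ 0.4  0.9 -0.7] T [-0.    0.02  0.01] gap 85.5 q [-0.3   0.06  1.98 -0.    1.1  -0.3 ]
```

Call:
{"fn": "carry_out", "kwargs": {
  "motion": [
    {"tx": 36, "ty": 16.3, "tz": 0, "turn": 0, "gripper": 1},
    {"tx": 36, "ty": 16.3, "tz": 0, "turn": 0, "gripper": 1},
    {"tx": 36, "ty": 16.3, "tz": 0, "turn": 0, "gripper": 1},
    {"tx": 36, "ty": 16.3, "tz": 0, "turn": 0, "gripper": 1},
    {"tx": 36, "ty": 16.3, "tz": 0, "turn": 0, "gripper": 1},
    {"tx": 36, "ty": 16.3, "tz": 0, "turn": 0, "gripper": 1},
    {"tx": 36, "ty": 16.3, "tz": 0, "turn": 0, "gripper": 1},
    {"tx": 36, "ty": 16.3, "tz": 0, "turn": 0, "gripper": 1},
    {"tx": 36, "ty": 16.3, "tz": 0, "turn": 0, "gripper": 1}
  ]
}}

```text
clock: 8.2
position: [635.2, 258.3, 204.0]
tcp_rot: [-2.221, -2.221, 0.004]
contact_force: [-0.2, 0.2, 0.8]
finger_gap: 85.3
```

Run:
```python
from h import *
st(); w=cap('wrist','w5')
```

```text
t 8.2 p [635.2 258.3 204. ] jawang -0.0 F [-0.2  0.2  0.8] T [-0.03  0.02  0.02] gap 85.3 q [ 0.32  0.45  1.5  -0.    1.2   0.32]
```

Run:
```python
from h import *
w=load('w5'); print(px(w,281,191.5,36))
```

```text
[638.03352177 260.08181073  36.        ]
```

Call:
{"fn": "carry_out", "kwargs": {
  "motion": [
    {"tx": 0.1, "ty": 0.2, "tz": 6, "turn": 0, "gripper": 1},
    {"tx": 0.1, "ty": 0.2, "tz": 12, "turn": 0, "gripper": 1},
    {"tx": 0.1, "ty": 0.2, "tz": 16, "turn": 0, "gripper": 1},
    {"tx": 0.1, "ty": 0.2, "tz": 18.3, "turn": 0, "gripper": 1},
    {"tx": 0.1, "ty": 0.2, "tz": 19.3, "turn": 0, "gripper": 1},
    {"tx": 0.1, "ty": 0.2, "tz": 19.3, "turn": 0, "gripper": 1},
    {"tx": 0.1, "ty": 0.2, "tz": 19.3, "turn": 0, "gripper": 0.2},
    {"tx": 0.1, "ty": 0.2, "tz": 19.3, "turn": 0, "gripper": 0.2},
    {"tx": 0.1, "ty": 0.2, "tz": 19.3, "turn": 0, "gripper": 0.2},
    {"tx": 0.1, "ty": 0.2, "tz": 19.3, "turn": 0, "gripper": 0.2}
  ]
}}

```text
clock: 9.5
position: [639.6, 261.1, 14.4]
tcp_rot: [2.22, 2.221, 0.005]
contact_force: [0.0, 0.1, 6.0]
finger_gap: 43.1
```

Call:
{"fn": "carry_out", "kwargs": {
  "motion": [
    {"tx": 0, "ty": 0, "tz": 0, "turn": 0, "gripper": 0.2},
    {"tx": 0, "ty": 0, "tz": 0, "turn": 0, "gripper": 0.2},
    {"tx": 0, "ty": 0, "tz": -3, "turn": 0, "gripper": 0.2},
    {"tx": 0, "ty": 0, "tz": -6, "turn": 0, "gripper": 0.2},
    {"tx": 0, "ty": 0, "tz": -10, "turn": 0, "gripper": 0.2},
    {"tx": 0, "ty": 0, "tz": -12, "turn": 0, "gripper": 0.2}
  ]
}}

```text
clock: 10.25
position: [639.1, 260.9, 134.5]
tcp_rot: [2.22, 2.221, 0.004]
contact_force: [-0.1, 0.5, -1.4]
finger_gap: 42.7
```

Call:
{"fn": "carry_out", "kwargs": {
  "motion": [
    {"tx": -5, "ty": -3.2, "tz": 0, "turn": 0, "gripper": 0.2},
    {"tx": -10, "ty": -6.4, "tz": 0, "turn": 0, "gripper": 0.2},
    {"tx": -15, "ty": -9.7, "tz": 0, "turn": 0, "gripper": 0.2},
    {"tx": -20, "ty": -12.9, "tz": 0, "turn": 0, "gripper": 0.2},
    {"tx": -24, "ty": -15.5, "tz": 0, "turn": 0, "gripper": 0.2},
    {"tx": -25.6, "ty": -16.5, "tz": 2, "turn": 0, "gripper": 0.2},
    {"tx": -25.6, "ty": -16.5, "tz": 5, "turn": 0, "gripper": 0.2},
    {"tx": -25.6, "ty": -16.5, "tz": 8, "turn": 0, "gripper": 0.2},
    {"tx": -25.6, "ty": -16.5, "tz": 8, "turn": 0, "gripper": 0.2},
    {"tx": -25.6, "ty": -16.5, "tz": 8, "turn": 0, "gripper": 0.2}
  ]
}}

```text
clock: 11.5
position: [473.4, 4.5, 52.7]
tcp_rot: [2.221, 2.221, 0.0]
contact_force: [0.6, 0.8, -1.8]
finger_gap: 42.9
```

Run:
```python
from h import *
st(); w=cap('wrist','w6')
```

```text
t 11.5 p [473.4   4.5  52.7] jawang 0.0 F [ 0.6  0.8 -1.8] T [ 0.01 -0.08 -0.02] gap 42.9 q [-0.08  0.28  2.1  -0.    0.76 -0.08]
```

```bash
python3 - <<'E'
from h import *
w=load('w6'); print(proj(w,[[473,-101,41],[473,-60,41],[473,-40,41]]).round(0)); print(px(w,275,345,41))
E
python3 - <<'E'
from h import *
cap('scene','s6'); crop('s6',200,150,340,260,'c6')
E
```

```text
[[277. 400.]
 [277. 349.]
 [277. 322.]]
[471.54794911 -56.80361519  41.        ]
scale 5.454545454545454
```

Run:
```python
from h import *
w=load('s6')
g=lambda x,y:((x+.5)/5.4545-.5+200,(y+.5)/5.4545-.5+150)
print('flange',px(w,*g(330,205),41),'foot',px(w,*g(332,268),5))
for P in [[473,-101,41],[473,-101,5],[478.4,-124,41],[475,3,23]]: print(P,(proj(w,P)[0]-[200,150])*5.4545)
print('plate corners',[px(w,*g(*p),5).round(0) for p in [(137,200),(435,505),(632,398),(325,117)]])
```

```text
flange [477.27811813 -94.98018385  41.        ] foot [481.44436438 -89.31679362   5.        ]
[473, -101, 41] [327.29480174 193.39644413]
[473, -101, 5] [329.06507984 247.28990832]
[478.4, -124, 41] [291.51887183 175.17245507]
[475, 3, 23] [454.91155796 330.54724416]
plate corners [array([ 529., -197.,    5.]), array([544.,  72.,   5.]), array([426.,  76.,   5.]), array([ 408., -192.,    5.])]
```

Call:
{"fn": "carry_out", "kwargs": {
  "motion": [
    {"tx": 0, "ty": 0, "tz": 1.5, "turn": 0, "gripper": 0.2},
    {"tx": 0, "ty": 0, "tz": 2.7, "turn": 0, "gripper": 0.2},
    {"tx": 0, "ty": 0, "tz": 3.2, "turn": 0, "gripper": 0.2},
    {"tx": 0, "ty": 0, "tz": 3.5, "turn": 0, "gripper": 0.2},
    {"tx": 0, "ty": 0, "tz": 3.5, "turn": 0, "gripper": 0.2}
  ]
}}

```text
clock: 12.22
position: [471.9, 4.5, 19.2]
tcp_rot: [-2.219, -2.219, 0.005]
contact_force: [-10.0, 0.3, 23.1]
finger_gap: 42.7
```

Call:
{"fn": "carry_out", "kwargs": {
  "motion": [
    {"tx": 0, "ty": 0, "tz": -0.15, "turn": 0, "gripper": 0.2},
    {"tx": 0, "ty": 0, "tz": -0.15, "turn": 0, "gripper": 0.2},
    {"tx": 0, "ty": 0, "tz": -0.15, "turn": 0, "gripper": 0.65},
    {"tx": 0, "ty": 0, "tz": -0.15, "turn": 0, "gripper": 0.65},
    {"tx": 0, "ty": 0, "tz": -0.15, "turn": 0, "gripper": 0.65},
    {"tx": 0, "ty": 0, "tz": -3, "turn": 0, "gripper": 0.7},
    {"tx": 0, "ty": 0, "tz": -8, "turn": 0, "gripper": 0.8},
    {"tx": 0, "ty": 0, "tz": -14, "turn": 0, "gripper": 1},
    {"tx": 0, "ty": 0, "tz": -19, "turn": 0, "gripper": 1}
  ]
}}

```text
clock: 13.35
position: [473.5, 4.4, 209.4]
tcp_rot: [2.221, 2.221, 0.002]
contact_force: [1.3, -0.9, -0.1]
finger_gap: 85.4
```

Run:
```python
from h import *
st(); w=cap('wrist','w7')
```

```text
t 13.35 p [473.5   4.4 209.4] jawang 0.0 F [ 1.3 -0.9 -0.1] T [ 0.   -0.05 -0.02] gap 85.4 q [-0.08  0.04  2.    0.    1.1  -0.08]
```

Call:
{"fn": "carry_out", "kwargs": {
  "motion": [
    {"tx": -19.4, "ty": 21.6, "tz": 0, "turn": 0, "gripper": 1},
    {"tx": -19.4, "ty": 21.6, "tz": 0, "turn": 0, "gripper": 1},
    {"tx": -19.4, "ty": 21.6, "tz": 0, "turn": 0, "gripper": 1},
    {"tx": -19.4, "ty": 21.6, "tz": 0, "turn": 0, "gripper": 1},
    {"tx": -19.4, "ty": 21.6, "tz": 3, "turn": 0, "gripper": 1},
    {"tx": -19.4, "ty": 21.6, "tz": 6, "turn": 0, "gripper": 1},
    {"tx": -19.4, "ty": 21.6, "tz": 6, "turn": 0, "gripper": 1},
    {"tx": -19.4, "ty": 21.6, "tz": 6, "turn": 0, "gripper": 1}
  ]
}}

```text
clock: 14.4
position: [689.3, -189.3, 147.7]
tcp_rot: [2.221, 2.222, 0.0]
contact_force: [0.0, -0.7, 1.4]
finger_gap: 85.6
```

Run:
```python
from h import *
st(); w=cap('wrist','w8')
```

```text
t 14.4 p [ 689.3 -189.3  147.7] jawang 0.0 F [ 0.  -0.7  1.4] T [0.05 0.   0.02] gap 85.6 q [-0.33  0.55  1.46  0.    1.13 -0.33]
```

Run:
```python
from h import *
crop('w8',140,0,320,140,'c8'); crop('w8',150,150,330,300,'c9')
```

```text
scale 4.285714285714286
scale 4.0
```

Run:
```python
from h import *
w=load('w8')
a=lambda x,y:((x+.5)/4.2857-.5+140,(y+.5)/4.2857-.5)
b=lambda x,y:((x+.5)/4-.5+150,(y+.5)/4-.5+150)
P={}
P['mark']=px(w,*a(566,459),33);P['markout']=px(w,*a(630,461),33)
P['ptr1']=px(w,*a(505,413),43);P['ptr2']=px(w,*a(530,422),43);P['ptr2_33']=px(w,*a(530,422),33)
P['endL']=px(w,*b(75,190),53);P['endR']=px(w,*b(405,212),53)
P['grip']=px(w,*b(232,88),97)
P['gripTL']=px(w,*b(212,58),97);P['gripTR']=px(w,*b(277,64),97);P['gripB']=px(w,*b(272,118),97)
P['railR0']=px(w,*a(645,0),30);P['railR1']=px(w,*b(472,565),30)
d=P['railR0']-P['railR1'];yaw=np.arctan2(-d[0],d[1]);print('yaw',yaw)
yh=np.array([-np.sin(yaw),np.cos(yaw)]);xh=np.array([yh[1],-yh[0]])
for k,p in P.items(): print(k,p.round(1),'railx',round(p[:2]@xh,1),'raily',round(p[:2]@yh,1))
t=load('top0');s=800/220
g=lambda x,y:((x+.5)/s-.5+260,(y+.5)/s-.5+140)
for n,x,y,z in [('mark',278,78,33),('screw',195,131,85),('grip',350,128,97),('carrL',163,140,53),('carrR',376,145,53)]:
    p=px(t,*g(x,y),z); print('top',n,p.round(1),round(p[:2]@xh,1),round(p[:2]@yh,1))
```

```text
yaw -0.07928206876161423
mark [ 684.3 -104.1   33. ] railx 690.4 raily -49.6
markout [ 696.5 -104.5   33. ] railx 702.6 raily -49.0
ptr1 [673.4 -96.7  43. ] railx 679.0 raily -43.1
ptr2 [678.  -98.3  43. ] railx 683.6 raily -44.3
ptr2_33 [677.5 -97.5  33. ] railx 683.1 raily -43.5
endL [ 599.1 -175.4   53. ] railx 611.1 raily -127.4
endR [ 666.9 -180.2   53. ] railx 679.1 raily -126.8
grip [ 643.3 -147.5   97. ] railx 653.0 raily -96.1
gripTL [ 640.4 -142.6   97. ] railx 649.7 raily -91.4
gripTR [ 650.9 -143.6   97. ] railx 660.2 raily -91.6
gripB [ 649.6 -152.5   97. ] railx 659.6 raily -100.6
railR0 [698.8 -27.4  30. ] railx 698.7 raily 28.0
railR1 [ 678.9 -277.1   30. ] railx 698.7 raily -222.5
top mark [ 690.1 -105.8   33. ] 696.3 -50.8
top screw [642.4 -36.1  85. ] 643.3 14.9
top grip [ 640.2 -153.7   97. ] 650.4 -102.5
top carrL [639.9 -11.8  53. ] 638.9 38.9
top carrR [ 631.7 -179.6   53. ] 643.9 -129.0
```

```bash
python3 - <<'E'
from h import *
w=load('w8')
yaw=-0.077
yh=np.array([-np.sin(yaw),np.cos(yaw)]);xh=np.array([yh[1],-yh[0]])
b=lambda P:(proj(w,P)-[150,150]+.5)*4-.5
for yc in (-102.5,-104.5):
  for xc in (643,):
    g=lambda i,j,z:[*(xh*(xc+i)+yh*(yc+j)),z]
    print(yc,g(0,0,0),b([g(-9,-7,97),g(-9,7,97),g(9,7,97),g(9,-7,97),g(9,7,53),g(9,-7,53)]).round(0).tolist())
E
python3 - <<'E'
from h import *
im=load('w8')['image'][150:200,170:230].astype(float); im=np.clip(im*3,0,255).astype(np.uint8)
cv2.imwrite('pics/c10.png',cv2.resize(im[:,:,::-1],None,fx=12,fy=12,interpolation=cv2.INTER_CUBIC))
E
```

```text
-102.5 [np.float64(633.210064916142), np.float64(-151.65837823508232), 0] [[118.0, 151.0], [117.0, 67.0], [228.0, 75.0], [227.0, 159.0], [279.0, 43.0], [277.0, 112.0]]
-104.5 [np.float64(633.0562170487019), np.float64(-153.6524521639235), 0] [[119.0, 162.0], [117.0, 79.0], [227.0, 87.0], [227.0, 170.0], [278.0, 53.0], [277.0, 122.0]]
```

Call:
{"fn": "carry_out", "kwargs": {
  "motion": [
    {"tx": 3.5, "ty": -5.4, "tz": -1, "turn": -0.19, "gripper": 0.45},
    {"tx": 3.5, "ty": -5.4, "tz": -1, "turn": -0.38, "gripper": 0.45},
    {"tx": 3.5, "ty": -5.4, "tz": -1, "turn": -0.56, "gripper": 0.45},
    {"tx": 3.5, "ty": -5.4, "tz": -1, "turn": -0.75, "gripper": 0.45},
    {"tx": 3.5, "ty": -5.4, "tz": -1, "turn": -0.94, "gripper": 0.45},
    {"tx": 3.5, "ty": -5.4, "tz": -1, "turn": -1.12, "gripper": 0.45},
    {"tx": 3.5, "ty": -5.4, "tz": -1, "turn": -1.3, "gripper": 0.45},
    {"tx": 3.5, "ty": -5.4, "tz": -1, "turn": -1.49, "gripper": 0.45},
    {"tx": 3.5, "ty": -5.4, "tz": -1, "turn": -1.49, "gripper": 0.45},
    {"tx": 3.5, "ty": -5.4, "tz": -1, "turn": -1.49, "gripper": 0.45}
  ]
}}

```text
clock: 15.7
position: [635.7, -154.5, 158.7]
tcp_rot: [0.13, 3.137, -0.001]
contact_force: [-0.3, 0.6, -0.6]
finger_gap: 38.7
```

Run:
```python
from h import *
st(); w=cap('wrist','w9')
```

```text
t 15.7 p [ 635.7 -154.5  158.7] jawang 85.2 F [-0.3  0.6 -0.6] T [0.08 0.01 0.  ] gap 38.7 q [-0.3   0.43  1.62 -0.    1.09 -1.79]
```

Call:
{"fn": "carry_out", "kwargs": {
  "motion": [
    {"tx": 0, "ty": 0, "tz": 4, "turn": 0, "gripper": 0.45},
    {"tx": 0, "ty": 0, "tz": 7, "turn": 0, "gripper": 0.45},
    {"tx": 0, "ty": 0, "tz": 9, "turn": 0, "gripper": 0.45},
    {"tx": 0, "ty": 0, "tz": 9.4, "turn": 0, "gripper": 0.45},
    {"tx": 0, "ty": 0, "tz": 9.4, "turn": 0, "gripper": 0},
    {"tx": 0, "ty": 0, "tz": 9.4, "turn": 0, "gripper": 0},
    {"tx": 0, "ty": 0, "tz": 9.4, "turn": 0, "gripper": 0},
    {"tx": 0, "ty": 0, "tz": 9.4, "turn": 0, "gripper": 0}
  ]
}}

```text
clock: 16.75
position: [636.2, -154.7, 64.6]
tcp_rot: [0.127, 3.137, -0.001]
contact_force: [0.3, 0.8, 2.6]
finger_gap: 13.3
```

Run:
```python
from h import *
st(); w=cap('wrist','w10')
```

```text
t 16.75 p [ 636.2 -154.7   64.6] jawang 85.4 F [0.3 0.8 2.6] T [ 0.12 -0.02  0.07] gap 13.3 q [-0.31  0.55  1.66  0.    0.93 -1.8 ]
```

Call:
{"fn": "carry_out", "kwargs": {
  "motion": [
    {"tx": 0, "ty": -0.2, "tz": 0, "turn": 0, "gripper": 0},
    {"tx": 0, "ty": -0.4, "tz": 0, "turn": 0, "gripper": 0},
    {"tx": 0, "ty": -0.6, "tz": 0, "turn": 0, "gripper": 0},
    {"tx": 0, "ty": -0.6, "tz": 0, "turn": 0, "gripper": 0},
    {"tx": 0, "ty": -0.6, "tz": 0, "turn": 0, "gripper": 0}
  ]
}}

```text
clock: 17.42
position: [635.8, -159.3, 64.6]
tcp_rot: [0.127, 3.137, 0.003]
contact_force: [0.8, 5.1, 5.5]
finger_gap: 13.3
```

Run:
```python
from h import *
st()
```

```text
t 17.43 p [ 635.8 -159.3   64.6] jawang 85.4 F [0.8 5.1 5.5] T [ 0.54 -0.07 -0.01] gap 13.3 q [-0.31  0.55  1.66  0.    0.93 -1.8 ]
```

Call:
{"fn": "carry_out", "kwargs": {
  "motion": [
    {"tx": 0, "ty": -0.15, "tz": 0, "turn": 0, "gripper": 0},
    {"tx": 0, "ty": -0.15, "tz": 0, "turn": 0, "gripper": 0},
    {"tx": 0, "ty": -0.05, "tz": 0, "turn": 0, "gripper": 0.45},
    {"tx": 0, "ty": -0.05, "tz": 0, "turn": 0, "gripper": 0.45},
    {"tx": 0, "ty": -0.05, "tz": 0, "turn": 0, "gripper": 0.45},
    {"tx": 0, "ty": -0.05, "tz": -4, "turn": 0, "gripper": 0.45},
    {"tx": 0, "ty": -0.05, "tz": -9, "turn": 0, "gripper": 0.45},
    {"tx": 0, "ty": -0.05, "tz": -12, "turn": 0, "gripper": 0.45},
    {"tx": 0, "ty": -0.05, "tz": -12, "turn": 0, "gripper": 0.45}
  ]
}}

```text
clock: 18.55
position: [636.9, -162.2, 187.1]
tcp_rot: [0.127, 3.132, -0.003]
contact_force: [0.3, -0.3, -0.5]
finger_gap: 38.4
```

Run:
```python
from h import *
st(); w=cap('wrist','w11')
```

```text
t 18.55 p [ 636.9 -162.2  187.1] jawang 85.3 F [ 0.3 -0.3 -0.5] T [ 0.02 -0.01 -0.01] gap 38.4 q [-0.32  0.41  1.6  -0.    1.13 -1.8 ]
```

Call:
{"fn": "carry_out", "kwargs": {
  "motion": [
    {"tx": -11.8, "ty": 6.7, "tz": 2, "turn": 0, "gripper": 0.45},
    {"tx": -11.8, "ty": 6.7, "tz": 2, "turn": 0, "gripper": 0.45},
    {"tx": -11.8, "ty": 6.7, "tz": 2, "turn": 0, "gripper": 0.45},
    {"tx": -11.8, "ty": 6.7, "tz": 2, "turn": 0, "gripper": 0.45},
    {"tx": -11.8, "ty": 6.7, "tz": 2, "turn": 0, "gripper": 0.45}
  ]
}}

```text
clock: 19.23
position: [756.0, -104.7, 162.5]
tcp_rot: [-0.128, -3.137, 0.0]
contact_force: [-0.6, -0.7, 0.2]
finger_gap: 38.1
```

Run:
```python
from h import *
st(); w=cap('wrist','w12'); w=cap('top','top3'); crop('w12',210,60,350,165,'c12')
print(proj(load('w12'),[[684,-104,33],[644,-41,85],[635,-160,97]]))
```

```text
t 19.23 p [ 756.  -104.7  162.5] jawang 85.3 F [-0.6 -0.7  0.2] T [0.02 0.   0.05] gap 38.1 q [-0.19  0.63  1.31 -0.    1.21 -1.68]
scale 5.714285714285714
[[272.19478595 123.78555537]
 [358.95535427  53.63923944]
 [175.27098197  50.95174209]]
```

Call:
{"fn": "carry_out", "kwargs": {
  "motion": [
    {"tx": 11.7, "ty": 5.4, "tz": 0, "turn": -0.18, "gripper": 0.5},
    {"tx": 11.7, "ty": 5.4, "tz": 0, "turn": -0.36, "gripper": 0.5},
    {"tx": 11.7, "ty": 5.4, "tz": 0, "turn": -0.54, "gripper": 0.5},
    {"tx": 11.7, "ty": 5.4, "tz": 0, "turn": -0.72, "gripper": 0.5},
    {"tx": 11.7, "ty": 5.4, "tz": 0, "turn": -0.9, "gripper": 0.5},
    {"tx": 11.7, "ty": 5.4, "tz": 0, "turn": -1.0, "gripper": 0.5},
    {"tx": 11.7, "ty": 5.4, "tz": 0, "turn": -1.0, "gripper": 0.5},
    {"tx": 11.7, "ty": 5.4, "tz": 0, "turn": -1.0, "gripper": 0.5}
  ]
}}

```text
clock: 20.32
position: [645.1, -41.0, 163.9]
tcp_rot: [-1.39, 2.817, -0.001]
contact_force: [-0.6, -0.2, 0.2]
finger_gap: 43.4
```

Run:
```python
from h import *
print(st()); w=cap('wrist','w13'); crop('w13',200,150,360,270,'c13')
print(proj(load('w13'),[[644,-41,85]]))
```

```text
t 20.32 p [645.1 -41.  163.9] jawang 142.5 F [-0.6 -0.2  0.2] T [-0.02 -0.02  0.04] gap 43.4 q [-0.13  0.41  1.63 -0.    1.09 -2.62]
[[-6.08173106e-01 -7.93804175e-01  6.36045344e-04]
 [-7.93804379e-01  6.08173159e-01 -1.28770349e-04]
 [-2.84607266e-04 -5.83210242e-04 -9.99999789e-01]]
scale 5.0
[[279.63721748 217.98497726]]
```

Call:
{"fn": "carry_out", "kwargs": {
  "motion": [
    {"tx": 0.07, "ty": 0.15, "tz": 4, "turn": 0, "gripper": 0.5},
    {"tx": 0.07, "ty": 0.15, "tz": 7, "turn": 0, "gripper": 0.5},
    {"tx": 0.07, "ty": 0.15, "tz": 9, "turn": 0, "gripper": 0.5},
    {"tx": 0.07, "ty": 0.15, "tz": 10.2, "turn": 0, "gripper": 0.5},
    {"tx": 0.07, "ty": 0.15, "tz": 10.2, "turn": 0, "gripper": 0.5},
    {"tx": 0.07, "ty": 0.15, "tz": 10.2, "turn": 0, "gripper": 0.1},
    {"tx": 0.07, "ty": 0.15, "tz": 10.2, "turn": 0, "gripper": 0.1},
    {"tx": 0.07, "ty": 0.15, "tz": 10.2, "turn": 0, "gripper": 0.1},
    {"tx": 0.07, "ty": 0.15, "tz": 10.2, "turn": 0, "gripper": 0.1}
  ]
}}

```text
clock: 21.5
position: [643.8, -39.8, 62.7]
tcp_rot: [-1.393, 2.815, 0.001]
contact_force: [-4.4, 1.7, 4.9]
finger_gap: 23.8
```

Run:
```python
from h import *
st()
```

```text
t 21.5 p [643.8 -39.8  62.7] jawang 142.7 F [-4.4  1.7  4.9] T [0.3  0.63 0.03] gap 23.8 q [-0.13  0.54  1.68  0.    0.92 -2.62]
```

Call:
{"fn": "carry_out", "kwargs": {
  "motion": [
    {"tx": 0, "ty": 0.1, "tz": 0, "turn": 0, "gripper": 0.1},
    {"tx": 0, "ty": 0.1, "tz": 0, "turn": 0.15, "gripper": 0.1},
    {"tx": 0, "ty": 0.1, "tz": 0, "turn": 0.3, "gripper": 0.1},
    {"tx": 0, "ty": 0.1, "tz": 0, "turn": 0.45, "gripper": 0.1},
    {"tx": 0, "ty": 0.1, "tz": 0, "turn": 0.6, "gripper": 0.1},
    {"tx": 0, "ty": 0.1, "tz": 0, "turn": 0.75, "gripper": 0.1},
    {"tx": 0, "ty": 0.1, "tz": 0, "turn": 0.9, "gripper": 0.1},
    {"tx": 0, "ty": 0.1, "tz": 0, "turn": 1.05, "gripper": 0.1},
    {"tx": 0, "ty": 0.1, "tz": 0, "turn": 1.2, "gripper": 0.1}
  ]
}}

```text
clock: 22.62
position: [644.3, -41.4, 62.7]
tcp_rot: [0.445, 3.106, -0.004]
contact_force: [-1.1, -3.4, 3.8]
finger_gap: 23.8
```

Run:
```python
from h import *
st()
```

```text
t 22.62 p [644.3 -41.4  62.7] jawang 73.7 F [-1.1 -3.4  3.8] T [-0.61  0.31 -0.02] gap 23.8 q [-0.13  0.54  1.68 -0.    0.92 -1.41]
```

Call:
{"fn": "carry_out", "kwargs": {
  "motion": [
    {"tx": 0, "ty": -0.09, "tz": 0, "turn": 0.15, "gripper": 0.1},
    {"tx": 0, "ty": -0.09, "tz": 0, "turn": 0.3, "gripper": 0.1},
    {"tx": 0, "ty": -0.09, "tz": 0, "turn": 0.45, "gripper": 0.1},
    {"tx": 0, "ty": -0.09, "tz": 0, "turn": 0.6, "gripper": 0.1},
    {"tx": 0, "ty": -0.09, "tz": 0, "turn": 0.75, "gripper": 0.1},
    {"tx": 0, "ty": -0.09, "tz": 0, "turn": 0.9, "gripper": 0.1},
    {"tx": 0, "ty": -0.09, "tz": 0, "turn": 1.05, "gripper": 0.1},
    {"tx": 0, "ty": -0.09, "tz": 0, "turn": 1.2, "gripper": 0.1}
  ]
}}

```text
clock: 23.62
position: [642.9, -42.5, 62.7]
tcp_rot: [2.122, 2.313, -0.003]
contact_force: [-5.1, -3.6, 6.6]
finger_gap: 23.9
```

Run:
```python
from h import *
st()
```

```text
t 23.62 p [642.9 -42.5  62.7] jawang 4.9 F [-5.1 -3.6  6.6] T [-0.64  0.8   0.01] gap 23.9 q [-0.13  0.54  1.69 -0.    0.92 -0.22]
```

Call:
{"fn": "carry_out", "kwargs": {
  "motion": [
    {"tx": -0.09, "ty": -0.13, "tz": 0, "turn": 0, "gripper": 0.1},
    {"tx": -0.09, "ty": -0.13, "tz": 0, "turn": 0.1, "gripper": 0.1},
    {"tx": -0.09, "ty": -0.13, "tz": 0, "turn": 0.2, "gripper": 0.1},
    {"tx": -0.09, "ty": -0.13, "tz": 0, "turn": 0.2, "gripper": 0.1}
  ]
}}

```text
clock: 24.12
position: [642.6, -42.6, 62.7]
tcp_rot: [2.338, 2.094, 0.001]
contact_force: [-2.0, -2.9, 6.4]
finger_gap: 23.7
```

Run:
```python
from h import *
st(); w=cap('wrist','w14'); crop('w14',200,200,360,320,'c14')
```

```text
t 24.12 p [642.6 -42.6  62.7] jawang -6.3 F [-2.  -2.9  6.4] T [-0.36  0.42 -0.  ] gap 23.7 q [-0.13  0.54  1.69 -0.    0.92 -0.02]
scale 5.0
```

Call:
{"fn": "carry_out", "kwargs": {
  "motion": [
    {"tx": -0.05, "ty": -0.05, "tz": 0, "turn": 0.1, "gripper": 0.1},
    {"tx": -0.05, "ty": -0.05, "tz": 0, "turn": 0.2, "gripper": 0.1},
    {"tx": -0.05, "ty": -0.05, "tz": 0, "turn": 0.3, "gripper": 0.1},
    {"tx": -0.05, "ty": -0.05, "tz": 0, "turn": 0.3, "gripper": 0.1}
  ]
}}

```text
clock: 24.68
position: [642.1, -42.5, 62.7]
tcp_rot: [2.625, 1.721, 0.003]
contact_force: [-1.2, -1.7, 5.4]
finger_gap: 24.0
```

Run:
```python
from h import *
st()
```

```text
t 24.68 p [642.1 -42.5  62.7] jawang -23.5 F [-1.2 -1.7  5.4] T [-0.08  0.37 -0.01] gap 24.0 q [-0.13  0.53  1.69 -0.    0.91  0.28]
```

Call:
{"fn": "carry_out", "kwargs": {
  "motion": [
    {"tx": 0, "ty": 0, "tz": 0, "turn": 0.1, "gripper": 0.1},
    {"tx": 0, "ty": 0, "tz": 0, "turn": 0.2, "gripper": 0.1},
    {"tx": 0, "ty": 0, "tz": 0, "turn": 0.2, "gripper": 0.1}
  ]
}}

```text
clock: 25.05
position: [641.8, -42.3, 62.7]
tcp_rot: [2.785, 1.451, 0.002]
contact_force: [-2.9, -0.1, 5.7]
finger_gap: 23.8
```

Run:
```python
from h import *
for i in range(1): st(); print(sensors.get_obs()['tau'].round(3))
```

```text
t 25.05 p [641.8 -42.3  62.7] jawang -35.0 F [-2.9 -0.1  5.7] T [-0.09  0.45 -0.01] gap 23.8 q [-0.13  0.53  1.69 -0.    0.92  0.48]
[  0.492 -42.916 -22.18    0.156  -0.793   0.077]
```

Call:
{"fn": "carry_out", "kwargs": {
  "motion": [
    {"tx": 0, "ty": 0, "tz": 0, "turn": 0.1, "gripper": 0.1},
    {"tx": 0, "ty": 0, "tz": 0, "turn": 0.2, "gripper": 0.1},
    {"tx": 0, "ty": 0, "tz": 0, "turn": 0.2, "gripper": 0.1}
  ]
}}

```text
clock: 25.42
position: [641.6, -42.1, 62.7]
tcp_rot: [2.916, 1.166, 0.002]
contact_force: [-2.6, 0.0, 6.8]
finger_gap: 23.8
```

Run:
```python
from h import *
for i in range(1): st(); print(sensors.get_obs()['tau'].round(3))
```

```text
t 25.43 p [641.6 -42.1  62.7] jawang -46.4 F [-2.6  0.   6.8] T [ 0.03  0.52 -0.01] gap 23.8 q [-0.13  0.53  1.69 -0.    0.92  0.68]
[  0.221 -42.735 -22.338   0.062  -0.939   0.078]
```

Call:
{"fn": "carry_out", "kwargs": {
  "motion": [
    {"tx": 0, "ty": 0, "tz": 0, "turn": 0.1, "gripper": 0.1},
    {"tx": 0, "ty": 0, "tz": 0, "turn": 0.2, "gripper": 0.1},
    {"tx": 0, "ty": 0, "tz": 0, "turn": 0.2, "gripper": 0.1}
  ]
}}

```text
clock: 25.8
position: [641.5, -41.9, 62.7]
tcp_rot: [3.019, 0.869, 0.002]
contact_force: [-3.3, 0.5, 7.2]
finger_gap: 24.0
```

Run:
```python
from h import *
for i in range(1): st(); print(sensors.get_obs()['tau'].round(3))
```

```text
t 25.8 p [641.5 -41.9  62.7] jawang -57.9 F [-3.3  0.5  7.2] T [ 0.17  0.55 -0.03] gap 24.0 q [-0.13  0.53  1.69  0.    0.92  0.88]
[ -0.119 -42.582 -22.471  -0.057  -1.062   0.078]
```

Total 3.5 rad, still free (tau6 0.078).

Call:
{"fn": "carry_out", "kwargs": {
  "motion": [
    {"tx": 0, "ty": 0, "tz": 0, "turn": 0.1, "gripper": 0.1},
    {"tx": 0, "ty": 0, "tz": 0, "turn": 0.2, "gripper": 0.1},
    {"tx": 0, "ty": 0, "tz": 0, "turn": 0.2, "gripper": 0.1}
  ]
}}

```text
clock: 26.18
position: [641.3, -41.6, 62.7]
tcp_rot: [-3.09, -0.563, -0.001]
contact_force: [-3.9, 0.9, 7.2]
finger_gap: 24.0
```

Run:
```python
from h import *
for i in range(1): st(); print(sensors.get_obs()['tau'].round(3))
```

```text
t 26.18 p [641.3 -41.6  62.7] jawang -69.3 F [-3.9  0.9  7.2] T [ 0.23  0.62 -0.07] gap 24.0 q [-0.13  0.53  1.69  0.    0.92  1.08]
[ -0.516 -42.463 -22.574  -0.196  -1.156   0.078]
```

Call:
{"fn": "carry_out", "kwargs": {
  "motion": [
    {"tx": 0, "ty": 0, "tz": 0, "turn": 0.08, "gripper": 0.1},
    {"tx": 0, "ty": 0, "tz": 0, "turn": 0.15, "gripper": 0.1},
    {"tx": 0, "ty": 0, "tz": 0, "turn": 0.15, "gripper": 0.1}
  ]
}}

```text
clock: 26.55
position: [641.2, -41.4, 62.7]
tcp_rot: [-3.124, -0.33, -0.001]
contact_force: [-3.3, 1.7, 7.5]
finger_gap: 24.2
```

Run:
```python
from h import *
for i in range(1): st(); print(sensors.get_obs()['tau'].round(3))
```

```text
t 26.55 p [641.2 -41.4  62.7] jawang -77.9 F [-3.3  1.7  7.5] T [ 0.3   0.63 -0.04] gap 24.2 q [-0.13  0.53  1.69  0.    0.92  1.23]
[-8.2400e-01 -4.2402e+01 -2.2626e+01 -3.1300e-01 -1.2060e+00  4.0000e-02]
```

Call:
{"fn": "carry_out", "kwargs": {
  "motion": [
    {"tx": 0, "ty": 0, "tz": 0, "turn": 0.08, "gripper": 0.1},
    {"tx": 0, "ty": 0, "tz": 0, "turn": 0.15, "gripper": 0.1},
    {"tx": 0, "ty": 0, "tz": 0, "turn": 0.15, "gripper": 0.1}
  ]
}}

```text
clock: 26.92
position: [641.2, -41.2, 62.7]
tcp_rot: [-3.139, -0.096, -0.001]
contact_force: [-3.6, 1.9, 8.2]
finger_gap: 24.2
```

Run:
```python
from h import *
for i in range(1): st(); print(sensors.get_obs()['tau'].round(3))
```

```text
t 26.93 p [641.2 -41.2  62.7] jawang -86.5 F [-3.6  1.9  8.2] T [0.41 0.62 0.05] gap 24.2 q [-0.13  0.53  1.69  0.    0.92  1.38]
[ -1.265 -42.366 -22.657  -0.392  -1.233   0.127]
```

Call:
{"fn": "carry_out", "kwargs": {
  "motion": [
    {"tx": 0, "ty": 0, "tz": 0, "turn": 0.05, "gripper": 0.1},
    {"tx": 0, "ty": 0, "tz": 0, "turn": 0.1, "gripper": 0.1},
    {"tx": 0, "ty": 0, "tz": 0, "turn": 0.1, "gripper": 0.1}
  ]
}}

```text
clock: 27.3
position: [641.3, -41.0, 62.7]
tcp_rot: [-3.14, 0.06, -0.001]
contact_force: [-3.6, 2.3, 8.0]
finger_gap: 23.8
```

Run:
```python
from h import *
for i in range(1): st(); print(sensors.get_obs()['tau'].round(3))
```

```text
t 27.3 p [641.3 -41.   62.7] jawang -92.2 F [-3.6  2.3  8. ] T [0.41 0.62 0.16] gap 23.8 q [-0.13  0.53  1.69  0.    0.92  1.48]
[ -1.571 -42.355 -22.666  -0.441  -1.239   0.17 ]
```

Call:
{"fn": "carry_out", "kwargs": {
  "motion": [
    {"tx": 0, "ty": 0, "tz": 0, "turn": 0.05, "gripper": 0.1},
    {"tx": 0, "ty": 0, "tz": 0, "turn": 0.1, "gripper": 0.1},
    {"tx": 0, "ty": 0, "tz": 0, "turn": 0.1, "gripper": 0.1}
  ]
}}

```text
clock: 27.68
position: [641.2, -40.8, 62.7]
tcp_rot: [-3.133, 0.217, -0.001]
contact_force: [-3.3, 2.8, 7.9]
finger_gap: 23.7
```

Run:
```python
from h import *
for i in range(1): st(); print(sensors.get_obs()['tau'].round(3))
w=cap('wrist','w15'); crop('w15',200,200,360,320,'c15')
```

```text
t 27.68 p [641.2 -40.8  62.7] jawang -97.9 F [-3.3  2.8  7.9] T [0.51 0.58 0.2 ] gap 23.7 q [-0.13  0.53  1.69  0.    0.92  1.58]
[ -1.886 -42.355 -22.665  -0.491  -1.236   0.237]
scale 5.0
```

Call:
{"fn": "carry_out", "kwargs": {
  "motion": [
    {"tx": 0, "ty": 0, "tz": 0, "turn": 0, "gripper": 0.42},
    {"tx": 0, "ty": 0, "tz": 0, "turn": 0, "gripper": 0.42},
    {"tx": 0, "ty": 0, "tz": 0, "turn": 0, "gripper": 0.42},
    {"tx": 0, "ty": 0, "tz": -4, "turn": 0, "gripper": 0.42},
    {"tx": 0, "ty": 0, "tz": -9, "turn": 0, "gripper": 0.42},
    {"tx": 0, "ty": 0, "tz": -14, "turn": 0, "gripper": 0.42},
    {"tx": 0, "ty": 0, "tz": -17, "turn": 0, "gripper": 0.42},
    {"tx": 0, "ty": 0, "tz": -17, "turn": 0, "gripper": 0.42}
  ]
}}

```text
clock: 28.72
position: [643.4, -42.4, 235.1]
tcp_rot: [3.133, -0.219, 0.012]
contact_force: [0.5, -0.1, 0.1]
finger_gap: 36.1
```

Run:
```python
from h import *
st(); w=cap('wrist','w16'); cap('scene','s16'); cap('top','top4')
```

```text
t 28.73 p [643.4 -42.4 235.1] jawang -98.0 F [ 0.5 -0.1  0.1] T [-0.05 -0.03  0.06] gap 36.1 q [-0.13  0.34  1.59 -0.    1.21  1.58]
```

Run:
```python
from h import *
crop('w16',270,110,390,200,'c16')
```

```text
scale 6.666666666666667
```

Call:
{"fn": "carry_out", "kwargs": {
  "motion": [
    {"tx": -9.2, "ty": 36.8, "tz": 0, "turn": -0.1, "gripper": 0.42},
    {"tx": -9.2, "ty": 36.8, "tz": 0, "turn": -0.2, "gripper": 0.42},
    {"tx": -9.2, "ty": 36.8, "tz": 0, "turn": -0.33, "gripper": 0.42},
    {"tx": -9.2, "ty": 36.8, "tz": 0, "turn": -0.33, "gripper": 0.42},
    {"tx": -9.2, "ty": 36.8, "tz": 0, "turn": -0.33, "gripper": 0.42},
    {"tx": -9.2, "ty": 36.8, "tz": 0, "turn": -0.33, "gripper": 0.42},
    {"tx": -9.2, "ty": 36.8, "tz": 0, "turn": -0.33, "gripper": 0.42},
    {"tx": -9.2, "ty": 36.8, "tz": 0, "turn": -0.33, "gripper": 0.42},
    {"tx": -9.2, "ty": 36.8, "tz": 0, "turn": -0.33, "gripper": 0.42}
  ]
}}

```text
clock: 30.0
position: [499.0, -391.7, 230.1]
tcp_rot: [-3.125, -0.302, 0.002]
contact_force: [0.0, -0.1, -0.5]
finger_gap: 35.9
```

Run:
```python
from h import *
print(st()); w=cap('wrist','w17')
b=0.19;X=np.array([np.cos(b),np.sin(b),0]);H=np.array([523.1,-390.3,65])
for r in (42,54,66): print(r,proj(w,[H+r*(-np.sin(.42)*X+np.cos(.42)*np.array([0,0,1]))]))
```

```text
t 30.0 p [ 499.  -391.7  230.1] jawang -79.0 F [ 0.  -0.1 -0.5] T [-0.03  0.05  0.04] gap 35.9 q [-0.73  0.33  1.61  0.    1.21  0.64]
[[ 9.81538355e-01  1.91261096e-01 -1.28512892e-03]
 [ 1.91263360e-01 -9.81536796e-01  1.96112490e-03]
 [-8.86314427e-04 -2.17071738e-03 -9.99997251e-01]]
42 [[281.85442666 196.37572112]]
54 [[281.95098159 204.51442144]]
66 [[282.05433003 213.22575191]]
```

Run:
```python
from h import *
crop('w17',215,105,355,235,'c17')
w=load('w17')
b=0.19;X=np.array([np.cos(b),np.sin(b),0]);Y=np.array([-X[1],X[0],0]);H=np.array([523.1,-390.3,0])
print(proj(w,[H+i*55*X+j*60*Y+[0,0,70] for i,j in((1,1),(1,-1),(-1,-1),(-1,1))]).round(1).tolist())
```

```text
scale 4.615384615384615
[[220.2, 116.1], [343.5, 116.2], [337.1, 223.3], [225.8, 223.1]]
```

Call:
{"fn": "carry_out", "kwargs": {
  "motion": [
    {"tx": 0.2, "ty": 0.4, "tz": 5, "turn": 0, "gripper": 0.42},
    {"tx": 0.2, "ty": 0.4, "tz": 9, "turn": 0, "gripper": 0.42},
    {"tx": 0.2, "ty": 0.4, "tz": 12, "turn": 0, "gripper": 0.42},
    {"tx": 0.2, "ty": 0.4, "tz": 13.3, "turn": 0, "gripper": 0.42},
    {"tx": 0.2, "ty": 0.4, "tz": 13.3, "turn": 0, "gripper": 0.42},
    {"tx": 0.2, "ty": 0.4, "tz": 13.3, "turn": 0, "gripper": 0.42}
  ]
}}

```text
clock: 30.8
position: [502.8, -397.7, 100.1]
tcp_rot: [3.125, 0.3, 0.003]
contact_force: [0.6, 0.4, 0.1]
finger_gap: 35.7
```

Run:
```python
from h import *
st(); w=cap('wrist','w18'); crop('w18',200,180,360,300,'c18')
```

```text
t 30.8 p [ 502.8 -397.7  100.1] jawang -79.0 F [0.6 0.4 0.1] T [0.01 0.   0.  ] gap 35.7 q [-0.74  0.48  1.68  0.    0.97  0.64]
scale 5.0
```

Call:
{"fn": "carry_out", "kwargs": {
  "motion": [
    {"tx": -0.07, "ty": -0.23, "tz": 0.4, "turn": 0, "gripper": 0.42},
    {"tx": -0.07, "ty": -0.23, "tz": 0.4, "turn": 0, "gripper": 0.42},
    {"tx": -0.07, "ty": -0.23, "tz": 0.4, "turn": 0, "gripper": 0},
    {"tx": -0.07, "ty": -0.23, "tz": 0.4, "turn": 0, "gripper": 0},
    {"tx": -0.07, "ty": -0.23, "tz": 0.4, "turn": 0, "gripper": 0},
    {"tx": -0.07, "ty": -0.23, "tz": 0.4, "turn": 0, "gripper": 0}
  ]
}}

```text
clock: 31.6
position: [500.4, -395.4, 94.6]
tcp_rot: [3.127, 0.299, 0.0]
contact_force: [-1.4, -0.4, 2.4]
finger_gap: 12.3
```

Run:
```python
from h import *
st(); w=cap('wrist','w19'); crop('w19',200,180,360,300,'c19')
```

```text
t 31.6 p [ 500.4 -395.4   94.6] jawang -79.1 F [-1.4 -0.4  2.4] T [-0.16  0.17 -0.04] gap 12.3 q [-0.74  0.48  1.69 -0.    0.97  0.64]
scale 5.0
```

Call:
{"fn": "carry_out", "kwargs": {
  "motion": [
    {"tx": -0.15, "ty": 0, "tz": -0.3, "turn": 0, "gripper": 0},
    {"tx": -0.3, "ty": 0, "tz": -0.6, "turn": 0, "gripper": 0},
    {"tx": -0.36, "ty": 0, "tz": -0.8, "turn": 0, "gripper": 0},
    {"tx": -0.36, "ty": 0, "tz": -0.8, "turn": 0, "gripper": 0},
    {"tx": -0.36, "ty": 0, "tz": -0.8, "turn": 0, "gripper": 0}
  ]
}}

```text
clock: 32.28
position: [497.1, -395.8, 102.0]
tcp_rot: [3.127, 0.299, 0.001]
contact_force: [4.0, -2.9, -7.2]
finger_gap: 12.0
```

Run:
```python
from h import *
st(); w=cap('wrist','w20'); crop('w20',200,180,360,300,'c20')
```

```text
t 32.27 p [ 497.1 -395.8  102. ] jawang -79.1 F [ 4.  -2.9 -7.2] T [-0.58 -0.61 -0.04] gap 12.0 q [-0.74  0.47  1.7   0.    0.98  0.64]
scale 5.0
```

Call:
{"fn": "carry_out", "kwargs": {
  "motion": [
    {"tx": 0.42, "ty": 0, "tz": -0.2, "turn": 0, "gripper": 0},
    {"tx": 0.84, "ty": 0, "tz": -0.32, "turn": 0, "gripper": 0},
    {"tx": 1.7, "ty": 0, "tz": -0.5, "turn": 0, "gripper": 0},
    {"tx": 2.57, "ty": 0, "tz": -0.55, "turn": 0, "gripper": 0},
    {"tx": 2.57, "ty": 0, "tz": -0.55, "turn": 0, "gripper": 0}
  ]
}}

```text
clock: 32.95
position: [519.4, -391.3, 106.6]
tcp_rot: [-3.127, -0.299, 0.01]
contact_force: [-1.6, -6.4, -6.5]
finger_gap: 12.6
```

Run:
```python
from h import *
st(); w=cap('wrist','w21'); crop('w21',200,180,360,300,'c21')
```

```text
t 32.95 p [ 519.4 -391.3  106.6] jawang -79.1 F [-1.6 -6.4 -6.5] T [-1.01  0.4  -0.35] gap 12.6 q [-0.71  0.49  1.65 -0.    1.    0.67]
scale 5.0
```

Call:
{"fn": "carry_out", "kwargs": {
  "motion": [
    {"tx": 0.6, "ty": 0.1, "tz": 0, "turn": 0, "gripper": 0},
    {"tx": 1.2, "ty": 0.15, "tz": 0.06, "turn": 0, "gripper": 0},
    {"tx": 2.0, "ty": 0.15, "tz": 0.24, "turn": 0, "gripper": 0},
    {"tx": 2.9, "ty": 0.15, "tz": 0.5, "turn": 0, "gripper": 0},
    {"tx": 2.9, "ty": 0.15, "tz": 0.5, "turn": 0, "gripper": 0},
    {"tx": 2.9, "ty": 0.15, "tz": 0.5, "turn": 0, "gripper": 0}
  ]
}}

```text
clock: 33.75
position: [550.9, -386.5, 102.8]
tcp_rot: [-3.127, -0.3, 0.001]
contact_force: [-0.7, 0.2, 0.2]
finger_gap: 0.1
```

Run:
```python
from h import *
st(); w=cap('wrist','w22'); crop('w22',200,180,360,300,'c22')
o=sensors.get_obs();b=.19;d=o['position']+[0,0,19]-np.array([523.1,-390.3,65]);x=d[0]*np.cos(b)+d[1]*np.sin(b);print(np.hypot(x,d[2]),np.arctan2(x,d[2]))
```

```text
t 33.75 p [ 550.9 -386.5  102.8] jawang -79.0 F [-0.7  0.2  0.2] T [ 0.05 -0.05  0.02] gap 0.1 q [-0.68  0.53  1.6  -0.    1.01  0.7 ]
scale 5.0
63.19457946041404 0.4555992022653771
```

Call:
{"fn": "carry_out", "kwargs": {
  "motion": [
    {"tx": 0, "ty": 0, "tz": -3, "turn": 0, "gripper": 0},
    {"tx": 0, "ty": 0, "tz": -8, "turn": 0, "gripper": 0},
    {"tx": 0, "ty": 0, "tz": -12, "turn": 0, "gripper": 0.42},
    {"tx": -4, "ty": 0, "tz": -12, "turn": 0, "gripper": 0.42},
    {"tx": -4, "ty": 0, "tz": -12, "turn": 0, "gripper": 0.42}
  ]
}}

```text
clock: 34.42
position: [509.5, -394.9, 223.6]
tcp_rot: [3.127, 0.296, -0.001]
contact_force: [0.8, -0.0, 0.2]
finger_gap: 36.2
```

Run:
```python
from h import *
st(); w=cap('wrist','w23'); crop('w23',200,90,380,225,'c23')
```

```text
t 34.42 p [ 509.5 -394.9  223.6] jawang -79.2 F [ 0.8 -0.   0.2] T [ 0.02  0.01 -0.01] gap 36.2 q [-0.73  0.35  1.59 -0.    1.2   0.66]
scale 4.444444444444445
```

Run:
```python
from h import *
w=load('w23');b=.19;X=np.array([np.cos(b),np.sin(b),0]);H=np.array([523.1,-390.3,65])
for th in (-.42,-.3,-.2,-.1,0,.1,.42):
  print(th,[proj(w,[H+r*(np.sin(th)*X+np.cos(th)*np.array([0,0,1]))])[0].round(1).tolist() for r in(66,74)])
```

```text
-0.42 [[276.0, 226.2], [275.9, 232.7]]
-0.3 [[275.9, 219.0], [275.8, 224.6]]
-0.2 [[275.8, 212.3], [275.8, 217.0]]
-0.1 [[275.8, 205.1], [275.7, 208.7]]
0 [[275.7, 197.4], [275.7, 199.8]]
0.1 [[275.7, 189.4], [275.6, 190.6]]
0.42 [[275.6, 163.4], [275.5, 160.4]]
```

Call:
{"fn": "carry_out", "kwargs": {
  "motion": [
    {"tx": 0.15, "ty": -0.12, "tz": 5, "turn": -0.01, "gripper": 0.42},
    {"tx": 0.15, "ty": -0.12, "tz": 9, "turn": -0.01, "gripper": 0.42},
    {"tx": 0.15, "ty": -0.12, "tz": 11.5, "turn": -0.01, "gripper": 0.42},
    {"tx": 0.15, "ty": -0.12, "tz": 12.3, "turn": -0.01, "gripper": 0.42},
    {"tx": 0.15, "ty": -0.12, "tz": 12.3, "turn": -0.01, "gripper": 0.42},
    {"tx": 0.15, "ty": -0.12, "tz": 12.3, "turn": -0.01, "gripper": 0.42}
  ]
}}

```text
clock: 35.22
position: [514.0, -393.7, 101.4]
tcp_rot: [3.124, 0.315, 0.003]
contact_force: [-0.9, -1.0, 0.1]
finger_gap: 36.1
```

```bash
cat >> h.py <<'E'
def bat():
    o=sensors.get_obs();b=.19;d=o['position']+[0,0,19]-np.array([523.1,-390.3,65]);x=d[0]*np.cos(b)+d[1]*np.sin(b)
    print('boxx',round(x,1),'boxy',round(-d[0]*np.sin(b)+d[1]*np.cos(b),1),'z',round(d[2],1),'r',round(np.hypot(x,d[2]),1),'th',round(np.arctan2(x,d[2]),3))
E
python3 - <<'E'
from h import *
st(); bat(); w=cap('wrist','w24'); crop('w24',200,180,360,300,'c24')
E
```

```text
t 35.23 p [ 514.  -393.7  101.4] jawang -78.5 F [-0.9 -1.   0.1] T [-0.02  0.05  0.04] gap 36.1 q [-0.72  0.49  1.67  0.    0.98  0.65]
boxx -9.6 boxy -1.6 z 55.4 r 56.2 th -0.172
scale 5.0
```

Call:
{"fn": "carry_out", "kwargs": {
  "motion": [
    {"tx": -0.2, "ty": -0.06, "tz": 0.5, "turn": 0, "gripper": 0.42},
    {"tx": -0.2, "ty": -0.06, "tz": 0.5, "turn": 0, "gripper": 0.42},
    {"tx": -0.2, "ty": -0.06, "tz": 0.5, "turn": 0, "gripper": 0},
    {"tx": -0.2, "ty": -0.06, "tz": 0.5, "turn": 0, "gripper": 0},
    {"tx": -0.2, "ty": -0.06, "tz": 0.5, "turn": 0, "gripper": 0},
    {"tx": -0.2, "ty": -0.06, "tz": 0.5, "turn": 0, "gripper": 0}
  ]
}}

```text
clock: 36.02
position: [510.9, -393.4, 95.1]
tcp_rot: [3.124, 0.315, 0.001]
contact_force: [-0.9, -2.4, 0.3]
finger_gap: 12.5
```

Run:
```python
from h import *
st(); bat()
```

```text
t 36.02 p [ 510.9 -393.4   95.1] jawang -78.5 F [-0.9 -2.4  0.3] T [-0.38  0.02  0.  ] gap 12.5 q [-0.72  0.49  1.67 -0.    0.97  0.65]
boxx -12.6 boxy -0.7 z 49.1 r 50.7 th -0.25
```

Call:
{"fn": "carry_out", "kwargs": {
  "motion": [
    {"tx": 0.3, "ty": 0.05, "tz": -0.06, "turn": 0, "gripper": 0},
    {"tx": 0.6, "ty": 0.05, "tz": -0.1, "turn": 0, "gripper": 0},
    {"tx": 0.9, "ty": 0.05, "tz": -0.15, "turn": 0, "gripper": 0},
    {"tx": 1.2, "ty": 0.05, "tz": -0.16, "turn": 0, "gripper": 0},
    {"tx": 1.5, "ty": 0.05, "tz": -0.16, "turn": 0, "gripper": 0},
    {"tx": 1.8, "ty": 0.05, "tz": -0.13, "turn": 0, "gripper": 0},
    {"tx": 2.1, "ty": 0.05, "tz": -0.1, "turn": 0, "gripper": 0},
    {"tx": 2.1, "ty": 0.05, "tz": -0.1, "turn": 0, "gripper": 0}
  ]
}}

```text
clock: 37.02
position: [532.2, -388.2, 95.9]
tcp_rot: [-3.125, -0.314, -0.002]
contact_force: [-0.6, 1.0, 0.6]
finger_gap: -0.1
```

Run:
```python
from h import *
st(); bat(); w=cap('wrist','w25'); crop('w25',200,180,360,300,'c25')
```

```text
t 37.02 p [ 532.2 -388.2   95.9] jawang -78.5 F [-0.6  1.   0.6] T [0.   0.05 0.02] gap -0.1 q [-0.7   0.52  1.64  0.    0.99  0.67]
boxx 9.4 boxy 0.3 z 49.9 r 50.7 th 0.186
scale 5.0
```

Call:
{"fn": "carry_out", "kwargs": {
  "motion": [
    {"tx": 0, "ty": 0, "tz": -3, "turn": 0, "gripper": 0},
    {"tx": 0, "ty": 0, "tz": -8, "turn": 0, "gripper": 0},
    {"tx": 0, "ty": 0, "tz": -12, "turn": 0, "gripper": 0.42},
    {"tx": -2.5, "ty": 0, "tz": -12, "turn": 0, "gripper": 0.42},
    {"tx": -2.5, "ty": 0, "tz": -12, "turn": 0, "gripper": 0.42},
    {"tx": -2.5, "ty": 0, "tz": -12, "turn": 0, "gripper": 0.42}
  ]
}}

```text
clock: 37.83
position: [507.1, -393.1, 215.0]
tcp_rot: [-3.124, -0.315, -0.0]
contact_force: [-0.4, -0.3, 0.4]
finger_gap: 36.2
```

Run:
```python
from h import *
st(); bat(); w=cap('wrist','w26'); crop('w26',200,90,360,210,'c26')
b=.19;X=np.array([np.cos(b),np.sin(b),0]);H=np.array([523.1,-390.3,65])
for th in (-.42,-.3,-.2,-.1,0,.1):
  print(th,[((proj(w,[H+r*(np.sin(th)*X+np.cos(th)*np.array([0,0,1]))])[0]-[200,90])*5).round(0).tolist() for r in(5,12,42,66,74)])
```

```text
t 37.83 p [ 507.1 -393.1  215. ] jawang -78.5 F [-0.4 -0.3  0.4] T [0.01 0.03 0.06] gap 36.2 q [-0.73  0.35  1.61  0.    1.18  0.64]
boxx -16.2 boxy 0.3 z 169.0 r 169.7 th -0.096
scale 5.0
-0.42 [[394.0, 474.0], [394.0, 495.0], [393.0, 595.0], [393.0, 687.0], [393.0, 722.0]]
-0.3 [[394.0, 471.0], [394.0, 489.0], [394.0, 572.0], [393.0, 650.0], [393.0, 680.0]]
-0.2 [[394.0, 469.0], [394.0, 483.0], [394.0, 551.0], [394.0, 616.0], [393.0, 640.0]]
-0.1 [[394.0, 467.0], [394.0, 477.0], [394.0, 529.0], [394.0, 578.0], [394.0, 597.0]]
0 [[394.0, 464.0], [394.0, 471.0], [394.0, 505.0], [394.0, 538.0], [394.0, 551.0]]
0.1 [[394.0, 462.0], [394.0, 465.0], [394.0, 481.0], [395.0, 497.0], [395.0, 503.0]]
```

Run:
```python
from h import *
crop('w26',240,165,320,235,'c27')
w=cap('scene','s26'); crop('s26',150,100,230,170,'c28')
crop('scene0',150,100,230,170,'c29')
```

```text
scale 8.571428571428571
scale 8.571428571428571
scale 8.571428571428571
```

Run:
```python
from h import *
b=.19;X=np.array([np.cos(b),np.sin(b),0]);H=np.array([523.1,-390.3,65])
def pt(th,r): return H+r*(np.sin(th)*X+np.cos(th)*np.array([0,0,1]))
s=8.5714
for f,o in(('scene0',(150,100)),('w17',(240,165)),('w24',(200,180)),('w26',(240,165))):
  k=5 if f=='w24' else s
  c=load(f); print(f)
  for th in(-.42,-.3,-.2,-.1,0,.2): print(th,[((proj(c,[pt(th,r)])[0]-o+.5)*k).round(0).tolist() for r in(14,42,66,74)])
```

```text
scene0
-0.42 [[348.0, 298.0], [362.0, 223.0], [375.0, 157.0], [379.0, 134.0]]
-0.3 [[344.0, 299.0], [351.0, 224.0], [358.0, 158.0], [360.0, 136.0]]
-0.2 [[341.0, 300.0], [342.0, 226.0], [343.0, 161.0], [344.0, 140.0]]
-0.1 [[338.0, 301.0], [333.0, 229.0], [329.0, 167.0], [327.0, 145.0]]
0 [[335.0, 302.0], [324.0, 234.0], [314.0, 173.0], [311.0, 153.0]]
0.2 [[329.0, 306.0], [306.0, 246.0], [285.0, 192.0], [278.0, 174.0]]
w17
-0.42 [[361.0, 127.0], [363.0, 273.0], [365.0, 418.0], [365.0, 470.0]]
-0.3 [[361.0, 115.0], [363.0, 235.0], [365.0, 355.0], [366.0, 399.0]]
-0.2 [[361.0, 104.0], [364.0, 200.0], [366.0, 297.0], [367.0, 333.0]]
-0.1 [[362.0, 92.0], [364.0, 162.0], [366.0, 234.0], [367.0, 261.0]]
0 [[362.0, 80.0], [364.0, 124.0], [367.0, 169.0], [368.0, 185.0]]
0.2 [[362.0, 56.0], [364.0, 44.0], [367.0, 31.0], [368.0, 26.0]]
w24
-0.42 [[380.0, 310.0], [378.0, 501.0], [375.0, 712.0], [374.0, 795.0]]
-0.3 [[380.0, 300.0], [378.0, 469.0], [375.0, 662.0], [375.0, 739.0]]
-0.2 [[380.0, 290.0], [378.0, 439.0], [376.0, 610.0], [375.0, 681.0]]
-0.1 [[380.0, 280.0], [378.0, 405.0], [376.0, 551.0], [375.0, 612.0]]
0 [[380.0, 269.0], [379.0, 368.0], [377.0, 485.0], [376.0, 534.0]]
0.2 [[380.0, 247.0], [379.0, 287.0], [378.0, 337.0], [377.0, 358.0]]
w26
-0.42 [[337.0, 220.0], [336.0, 381.0], [335.0, 540.0], [334.0, 598.0]]
-0.3 [[337.0, 208.0], [336.0, 341.0], [335.0, 476.0], [335.0, 526.0]]
-0.2 [[337.0, 197.0], [336.0, 306.0], [336.0, 417.0], [336.0, 459.0]]
-0.1 [[337.0, 185.0], [337.0, 267.0], [337.0, 353.0], [337.0, 385.0]]
0 [[337.0, 173.0], [337.0, 227.0], [337.0, 285.0], [338.0, 306.0]]
0.2 [[337.0, 148.0], [338.0, 144.0], [339.0, 141.0], [339.0, 140.0]]
```

Run:
```python
from h import *
b=.19;X=np.array([np.cos(b),np.sin(b),0]);H=np.array([523.1,-390.3,65])
def pt(th,r): return H+r*(np.sin(th)*X+np.cos(th)*np.array([0,0,1]))
for f in('w19','w20','w21'):
  c=load(f); print(f)
  for th in(-.42,-.3,-.2,-.1,0): print(th,[((proj(c,[pt(th,r)])[0]-[200,180]+.5)*5).round(0).tolist() for r in(14,22,42,50,66,74)])
```

```text
w19
-0.42 [[387.0, 221.0], [387.0, 271.0], [386.0, 413.0], [386.0, 479.0], [386.0, 628.0], [386.0, 714.0]]
-0.3 [[387.0, 210.0], [387.0, 253.0], [386.0, 377.0], [386.0, 436.0], [385.0, 571.0], [385.0, 650.0]]
-0.2 [[387.0, 199.0], [387.0, 236.0], [386.0, 343.0], [386.0, 394.0], [385.0, 513.0], [385.0, 584.0]]
-0.1 [[387.0, 188.0], [387.0, 218.0], [386.0, 305.0], [386.0, 347.0], [385.0, 447.0], [385.0, 506.0]]
0 [[387.0, 176.0], [387.0, 199.0], [386.0, 265.0], [386.0, 296.0], [385.0, 372.0], [384.0, 419.0]]
w20
-0.42 [[389.0, 174.0], [389.0, 220.0], [389.0, 352.0], [389.0, 412.0], [388.0, 549.0], [388.0, 627.0]]
-0.3 [[389.0, 163.0], [389.0, 202.0], [389.0, 316.0], [389.0, 369.0], [388.0, 491.0], [388.0, 562.0]]
-0.2 [[389.0, 152.0], [389.0, 186.0], [389.0, 282.0], [388.0, 328.0], [388.0, 434.0], [388.0, 496.0]]
-0.1 [[389.0, 142.0], [389.0, 168.0], [388.0, 245.0], [388.0, 282.0], [388.0, 369.0], [388.0, 420.0]]
0 [[389.0, 130.0], [389.0, 149.0], [388.0, 206.0], [388.0, 233.0], [388.0, 297.0], [387.0, 336.0]]
w21
-0.42 [[391.0, 336.0], [391.0, 385.0], [390.0, 524.0], [390.0, 587.0], [390.0, 728.0], [390.0, 808.0]]
-0.3 [[391.0, 326.0], [391.0, 369.0], [390.0, 494.0], [390.0, 551.0], [390.0, 681.0], [390.0, 756.0]]
-0.2 [[391.0, 317.0], [391.0, 355.0], [390.0, 465.0], [390.0, 516.0], [390.0, 634.0], [389.0, 702.0]]
-0.1 [[391.0, 307.0], [391.0, 339.0], [390.0, 433.0], [390.0, 477.0], [390.0, 578.0], [389.0, 638.0]]
0 [[391.0, 297.0], [391.0, 323.0], [390.0, 398.0], [390.0, 433.0], [389.0, 516.0], [389.0, 566.0]]
```

Call:
{"fn": "carry_out", "kwargs": {
  "motion": [
    {"tx": -0.15, "ty": 0.05, "tz": 5, "turn": 0.02, "gripper": 0.42},
    {"tx": -0.15, "ty": 0.05, "tz": 9, "turn": 0.02, "gripper": 0.42},
    {"tx": -0.15, "ty": 0.05, "tz": 11, "turn": 0.02, "gripper": 0.42},
    {"tx": -0.15, "ty": 0.05, "tz": 11.5, "turn": 0.02, "gripper": 0.42},
    {"tx": -0.15, "ty": 0.05, "tz": 11.5, "turn": 0.02, "gripper": 0.42},
    {"tx": -0.15, "ty": 0.05, "tz": 11.5, "turn": 0.02, "gripper": 0.42},
    {"tx": -0.15, "ty": 0.05, "tz": 11.5, "turn": 0.02, "gripper": 0.42}
  ]
}}

```text
clock: 38.8
position: [506.4, -395.6, 102.4]
tcp_rot: [3.127, 0.283, 0.003]
contact_force: [-0.4, -0.8, 0.2]
finger_gap: 36.1
```

Run:
```python
from h import *
st(); bat(); w=cap('wrist','w27'); crop('w27',200,180,360,300,'c30')
```

```text
t 38.8 p [ 506.4 -395.6  102.4] jawang -79.6 F [-0.4 -0.8  0.2] T [-0.03  0.05 -0.01] gap 36.1 q [-0.73  0.48  1.68  0.    0.98  0.66]
boxx -17.4 boxy -2.0 z 56.4 r 59.1 th -0.3
scale 5.0
```

Call:
{"fn": "carry_out", "kwargs": {
  "motion": [
    {"tx": 0, "ty": -0.1, "tz": 0.5, "turn": 0, "gripper": 0.42},
    {"tx": 0, "ty": -0.1, "tz": 0.5, "turn": 0, "gripper": 0.42},
    {"tx": 0, "ty": -0.1, "tz": 0.5, "turn": 0, "gripper": 0},
    {"tx": 0, "ty": -0.1, "tz": 0.5, "turn": 0, "gripper": 0},
    {"tx": 0, "ty": -0.1, "tz": 0.5, "turn": 0, "gripper": 0},
    {"tx": 0, "ty": -0.1, "tz": 0.5, "turn": 0, "gripper": 0}
  ]
}}

```text
clock: 39.6
position: [505.4, -394.3, 95.8]
tcp_rot: [3.128, 0.284, 0.0]
contact_force: [0.2, -2.5, -1.4]
finger_gap: 12.6
```

Run:
```python
from h import *
st(); bat(); w=cap('wrist','w28'); crop('w28',200,180,360,300,'c31')
```

```text
t 39.6 p [ 505.4 -394.3   95.8] jawang -79.6 F [ 0.2 -2.5 -1.4] T [-0.34 -0.01  0.01] gap 12.6 q [-0.73  0.49  1.68 -0.    0.97  0.66]
boxx -18.1 boxy -0.5 z 49.8 r 53.0 th -0.349
scale 5.0
```

Call:
{"fn": "carry_out", "kwargs": {
  "motion": [
    {"tx": -0.1, "ty": 0.05, "tz": -0.3, "turn": 0, "gripper": 0},
    {"tx": -0.2, "ty": 0.06, "tz": -0.6, "turn": 0, "gripper": 0},
    {"tx": -0.3, "ty": 0.06, "tz": -0.92, "turn": 0, "gripper": 0},
    {"tx": -0.3, "ty": 0.06, "tz": -0.92, "turn": 0, "gripper": 0},
    {"tx": -0.3, "ty": 0.06, "tz": -0.92, "turn": 0, "gripper": 0}
  ]
}}

```text
clock: 40.28
position: [502.3, -394.7, 104.5]
tcp_rot: [-3.128, -0.284, 0.001]
contact_force: [3.0, -3.2, -8.1]
finger_gap: 12.0
```

Run:
```python
from h import *
st(); bat(); w=cap('wrist','w29'); crop('w29',200,180,360,300,'c32')
```

```text
t 40.27 p [ 502.3 -394.7  104.5] jawang -79.6 F [ 3.  -3.2 -8.1] T [-0.56 -0.36 -0.03] gap 12.0 q [-0.73  0.47  1.68  0.    0.99  0.66]
boxx -21.3 boxy -0.4 z 58.5 r 62.3 th -0.349
scale 5.0
```

Call:
{"fn": "carry_out", "kwargs": {
  "motion": [
    {"tx": 0.3, "ty": 0.05, "tz": -0.1, "turn": 0, "gripper": 0},
    {"tx": 0.6, "ty": 0.08, "tz": -0.2, "turn": 0, "gripper": 0},
    {"tx": 0.9, "ty": 0.08, "tz": -0.26, "turn": 0, "gripper": 0},
    {"tx": 0.9, "ty": 0.08, "tz": -0.26, "turn": 0, "gripper": 0},
    {"tx": 0.9, "ty": 0.08, "tz": -0.26, "turn": 0, "gripper": 0}
  ]
}}

```text
clock: 40.95
position: [511.5, -393.2, 107.3]
tcp_rot: [-3.127, -0.281, -0.0]
contact_force: [-0.3, -1.3, -8.5]
finger_gap: 12.1
```

Run:
```python
from h import *
st(); bat(); w=cap('wrist','w30'); crop('w30',200,180,360,300,'c33')
b=.19;X=np.array([np.cos(b),np.sin(b),0]);H=np.array([523.1,-390.3,65])
def pt(th,r): return H+r*(np.sin(th)*X+np.cos(th)*np.array([0,0,1]))
for f in('w29','w30'):
  c=load(f); print(f)
  for th in(-.4,-.35,-.3,-.2,-.1,0): print(th,[((proj(c,[pt(th,r)])[0]-[200,180]+.5)*5).round(0).tolist() for r in(18,27,42,51)])
```

```text
t 40.95 p [ 511.5 -393.2  107.3] jawang -79.7 F [-0.3 -1.3 -8.5] T [-0.05  0.25 -0.44] gap 12.1 q [-0.72  0.48  1.67  0.    1.    0.67]
boxx -11.9 boxy -0.6 z 61.3 r 62.5 th -0.192
scale 5.0
w29
-0.4 [[389.0, 231.0], [389.0, 284.0], [389.0, 383.0], [389.0, 450.0]]
-0.35 [[389.0, 225.0], [389.0, 275.0], [389.0, 369.0], [389.0, 433.0]]
-0.3 [[389.0, 219.0], [389.0, 266.0], [389.0, 354.0], [389.0, 415.0]]
-0.2 [[388.0, 206.0], [388.0, 246.0], [388.0, 322.0], [388.0, 374.0]]
-0.1 [[388.0, 192.0], [388.0, 225.0], [388.0, 287.0], [387.0, 330.0]]
0 [[388.0, 178.0], [388.0, 202.0], [387.0, 248.0], [387.0, 281.0]]
w30
-0.4 [[388.0, 296.0], [388.0, 350.0], [388.0, 450.0], [388.0, 518.0]]
-0.35 [[388.0, 290.0], [388.0, 342.0], [388.0, 437.0], [388.0, 502.0]]
-0.3 [[388.0, 284.0], [388.0, 333.0], [388.0, 424.0], [387.0, 485.0]]
-0.2 [[388.0, 272.0], [387.0, 314.0], [387.0, 393.0], [387.0, 447.0]]
-0.1 [[387.0, 259.0], [387.0, 294.0], [386.0, 360.0], [386.0, 405.0]]
0 [[387.0, 245.0], [387.0, 272.0], [386.0, 324.0], [385.0, 359.0]]
```

Call:
{"fn": "carry_out", "kwargs": {
  "motion": [
    {"tx": 0.3, "ty": 0.03, "tz": -0.06, "turn": 0.02, "gripper": 0},
    {"tx": 0.6, "ty": 0.03, "tz": -0.1, "turn": 0.03, "gripper": 0},
    {"tx": 0.9, "ty": 0.03, "tz": -0.12, "turn": 0.03, "gripper": 0},
    {"tx": 0.9, "ty": 0.03, "tz": -0.12, "turn": 0.03, "gripper": 0}
  ]
}}

```text
clock: 41.5
position: [521.7, -393.7, 110.7]
tcp_rot: [3.13, 0.238, 0.003]
contact_force: [-0.5, -0.1, 0.4]
finger_gap: 0.4
```

```bash
cat >> h.py <<'E'
def pt(th,r):
    b=.19;X=np.array([np.cos(b),np.sin(b),0]);H=np.array([523.1,-390.3,65]); return H+r*(np.sin(th)*X+np.cos(th)*np.array([0,0,1]))
def pred(f):
  c=load(f)
  for th in(-.4,-.3,-.2,-.1,0,.1,.2,.3,.4): print(th,[((proj(c,[pt(th,r)])[0]-[200,180]+.5)*5).round(0)[1].tolist() for r in(18,27,42,51)])
E
python3 - <<'E'
from h import *
st(); bat(); w=cap('wrist','w31'); crop('w31',200,180,360,300,'c34'); pred('w31')
E
```

```text
t 41.5 p [ 521.7 -393.7  110.7] jawang -81.3 F [-0.5 -0.1  0.4] T [-0.02  0.01 -0.05] gap 0.4 q [-0.71  0.49  1.65 -0.    1.    0.71]
boxx -2.0 boxy -3.1 z 64.7 r 64.7 th -0.031
scale 5.0
-0.4 [360.0, 415.0, 516.0, 584.0]
-0.3 [350.0, 399.0, 492.0, 554.0]
-0.2 [338.0, 382.0, 463.0, 519.0]
-0.1 [326.0, 363.0, 432.0, 479.0]
0 [313.0, 342.0, 398.0, 436.0]
0.1 [299.0, 320.0, 361.0, 389.0]
0.2 [285.0, 298.0, 323.0, 340.0]
0.3 [270.0, 275.0, 284.0, 290.0]
0.4 [256.0, 252.0, 245.0, 240.0]
```

Run:
```python
from h import *
c=load('w29'); im=np.clip(c['image'][200:360,200:360].astype(float)*2.5,0,255).astype(np.uint8)
P=np.array([502.3,-394.7,104.5]); X=np.array([np.cos(.19),np.sin(.19),0])
big=cv2.resize(im[:,:,::-1],None,fx=3.75,fy=3.75,interpolation=cv2.INTER_CUBIC)
for dz in(0,19,38):
  for dx in(-11,0,11):
    q=(proj(c,[P+[0,0,dz]+dx*X])[0]-[200,200]+.5)*3.75; print(dz,dx,q.round(0)); cv2.circle(big,tuple(int(v) for v in q),3,(0,0,255) if dx else (0,255,0),-1)
for r in (51,63,75):
    q=(proj(c,[pt(-.36,r)])[0]-[200,200]+.5)*3.75; print('bat',r,q.round(0)); cv2.circle(big,tuple(int(v) for v in q),3,(255,0,0),-1)
cv2.imwrite('pics/c35.png',big)
```

```text
0 -11 [296. 316.]
0 0 [295. 246.]
0 11 [294. 175.]
19 -11 [296. 392.]
19 0 [295. 316.]
19 11 [294. 236.]
38 -11 [296. 492.]
38 0 [295. 406.]
38 11 [294. 317.]
bat 51 [292. 252.]
bat 63 [292. 325.]
bat 75 [292. 407.]
```

Run:
```python
from h import *
c=load('w29')
X=np.array([np.cos(.19),np.sin(.19)]);Y=np.array([-X[1],X[0]]);H=np.array([523.1,-390.3])
for u,v in((315,130),(315,145),(315,170),(315,195),(315,220),(315,281)):
  for z in (85,):
    p=px(c,200+(u+.5)/5-.5,180+(v+.5)/5-.5,z)[:2]-H; print(v,z,(p@X).round(1),(p@Y).round(1))
```

```text
130 85 6.3 8.2
145 85 4.5 8.2
170 85 1.6 8.3
195 85 -1.4 8.4
220 85 -4.5 8.4
281 85 -12.0 8.6
```

Call:
{"fn": "carry_out", "kwargs": {
  "motion": [
    {"tx": 0, "ty": 0, "tz": -3, "turn": 0, "gripper": 0},
    {"tx": 0, "ty": 0, "tz": -8, "turn": 0, "gripper": 0},
    {"tx": -2.5, "ty": 0, "tz": -11, "turn": -0.03, "gripper": 0.42},
    {"tx": -2.5, "ty": 0, "tz": -11, "turn": -0.03, "gripper": 0.42},
    {"tx": -2.5, "ty": 0, "tz": -11, "turn": -0.03, "gripper": 0.42}
  ]
}}

```text
clock: 42.18
position: [495.4, -396.3, 218.3]
tcp_rot: [-3.128, -0.283, 0.0]
contact_force: [-0.5, 0.4, -0.1]
finger_gap: 35.8
```

Run:
```python
from h import *
st(); bat(); w=cap('wrist','w32'); crop('w32',240,145,320,225,'c36',7.5)
for th in(-.4,-.3,-.2,-.1,0,.1,.2,.3,.4): print(th,[((proj(w,[pt(th,r)])[0]-[240,145]+.5)*7.5).round(0).tolist() for r in(18,42,66)])
```

```text
t 42.17 p [ 495.4 -396.3  218.3] jawang -79.7 F [-0.5  0.4 -0.1] T [0.02 0.02 0.  ] gap 35.8 q [-0.74  0.34  1.62  0.    1.18  0.65]
boxx -28.3 boxy -0.6 z 172.3 r 174.7 th -0.163
scale 7.5
-0.4 [[284.0, 260.0], [284.0, 371.0], [284.0, 500.0]]
-0.3 [[283.0, 248.0], [283.0, 342.0], [284.0, 451.0]]
-0.2 [[283.0, 235.0], [283.0, 309.0], [283.0, 397.0]]
-0.1 [[283.0, 221.0], [283.0, 275.0], [282.0, 340.0]]
0 [[283.0, 207.0], [282.0, 240.0], [281.0, 279.0]]
0.1 [[283.0, 192.0], [282.0, 203.0], [280.0, 216.0]]
0.2 [[282.0, 178.0], [281.0, 166.0], [280.0, 152.0]]
0.3 [[282.0, 163.0], [281.0, 129.0], [279.0, 88.0]]
0.4 [[282.0, 149.0], [280.0, 93.0], [278.0, 25.0]]
```

Call:
{"fn": "carry_out", "kwargs": {
  "motion": [
    {"tx": 0.3, "ty": -0.1, "tz": 4, "turn": 0, "gripper": 0.42},
    {"tx": 0.3, "ty": -0.1, "tz": 8, "turn": 0, "gripper": 0.42},
    {"tx": 0.3, "ty": -0.1, "tz": 9.7, "turn": 0, "gripper": 0.42},
    {"tx": 0.3, "ty": -0.1, "tz": 9.7, "turn": 0, "gripper": 0.42},
    {"tx": 0.3, "ty": -0.1, "tz": 9.7, "turn": 0, "gripper": 0.42},
    {"tx": 0.3, "ty": -0.1, "tz": 9.7, "turn": 0, "gripper": 0.42}
  ]
}}

```text
clock: 42.98
position: [499.6, -396.0, 123.8]
tcp_rot: [3.126, 0.283, 0.004]
contact_force: [0.1, 0.1, 0.2]
finger_gap: 36.1
```

```bash
cat >> h.py <<'E'
def pic(f,out):
  c=load(f); im=np.clip(c['image'][180:340,200:360].astype(float)*2.2,0,255).astype(np.uint8)
  cv2.imwrite('pics/'+out+'.png',cv2.resize(im[:,:,::-1],None,fx=3.75,fy=3.75,interpolation=cv2.INTER_CUBIC))
E
python3 - <<'E'
from h import *
st(); bat(); w=cap('wrist','w33'); pic('w33','c37')
E
```

```text
t 42.98 p [ 499.6 -396.   123.8] jawang -79.6 F [0.1 0.1 0.2] T [ 0.01 -0.04  0.01] gap 36.1 q [-0.74  0.44  1.68  0.    1.01  0.65]
boxx -24.2 boxy -1.2 z 77.8 r 81.5 th -0.301
```

Call:
{"fn": "carry_out", "kwargs": {
  "motion": [
    {"tx": 0, "ty": -0.05, "tz": 0.4, "turn": 0, "gripper": 0.42},
    {"tx": 0, "ty": -0.05, "tz": 0.75, "turn": 0, "gripper": 0.42},
    {"tx": 0, "ty": -0.05, "tz": 0.75, "turn": 0, "gripper": 0},
    {"tx": 0, "ty": -0.05, "tz": 0.75, "turn": 0, "gripper": 0},
    {"tx": 0, "ty": -0.05, "tz": 0.75, "turn": 0, "gripper": 0},
    {"tx": 0, "ty": -0.05, "tz": 0.75, "turn": 0, "gripper": 0}
  ]
}}

```text
clock: 43.78
position: [498.5, -395.2, 114.3]
tcp_rot: [3.127, 0.283, 0.001]
contact_force: [-0.0, -3.3, -2.6]
finger_gap: 11.1
```

Run:
```python
from h import *
st(); bat(); w=cap('wrist','w34'); pic('w34','c38')
```

```text
t 43.77 p [ 498.5 -395.2  114.3] jawang -79.6 F [-0.  -3.3 -2.6] T [-0.58 -0.11  0.02] gap 11.1 q [-0.74  0.45  1.69 -0.    1.    0.65]
boxx -25.0 boxy -0.1 z 68.3 r 72.8 th -0.351
```

Call:
{"fn": "carry_out", "kwargs": {
  "motion": [
    {"tx": -0.12, "ty": 0.08, "tz": -0.3, "turn": 0, "gripper": 0},
    {"tx": -0.25, "ty": 0.1, "tz": -0.6, "turn": 0, "gripper": 0},
    {"tx": -0.38, "ty": 0.1, "tz": -0.9, "turn": 0, "gripper": 0},
    {"tx": -0.38, "ty": 0.1, "tz": -0.9, "turn": 0, "gripper": 0},
    {"tx": -0.38, "ty": 0.1, "tz": -0.9, "turn": 0, "gripper": 0}
  ]
}}

```text
clock: 44.45
position: [494.8, -395.8, 122.9]
tcp_rot: [-3.128, -0.284, -0.0]
contact_force: [3.9, -2.6, -8.1]
finger_gap: 10.9
```

Run:
```python
from h import *
st(); bat(); w=cap('wrist','w35'); pic('w35','c39')
```

```text
t 44.45 p [ 494.8 -395.8  122.9] jawang -79.6 F [ 3.9 -2.6 -8.1] T [-0.45 -0.68  0.03] gap 10.9 q [-0.74  0.44  1.69  0.    1.01  0.65]
boxx -28.9 boxy -0.1 z 76.9 r 82.2 th -0.359
```

Call:
{"fn": "carry_out", "kwargs": {
  "motion": [
    {"tx": 0.25, "ty": 0.02, "tz": -0.1, "turn": 0, "gripper": 0},
    {"tx": 0.5, "ty": 0.03, "tz": -0.19, "turn": 0, "gripper": 0},
    {"tx": 0.75, "ty": 0.04, "tz": -0.27, "turn": 0, "gripper": 0},
    {"tx": 1.0, "ty": 0.05, "tz": -0.34, "turn": 0, "gripper": 0},
    {"tx": 1.0, "ty": 0.05, "tz": -0.34, "turn": 0, "gripper": 0}
  ]
}}

```text
clock: 45.12
position: [504.1, -394.3, 126.1]
tcp_rot: [-3.127, -0.284, 0.002]
contact_force: [-0.5, -1.4, -9.0]
finger_gap: 10.7
```

Run:
```python
from h import *
st(); bat(); w=cap('wrist','w36'); pic('w36','c40')
for th in(-.4,-.3,-.2,-.1,0,.1,.2,.3,.4): print(th,[((proj(w,[pt(th,r)])[0]-[200,180]+.5)*3.75).round(0)[1].tolist() for r in(27,51,75)])
```

```text
t 45.12 p [ 504.1 -394.3  126.1] jawang -79.6 F [-0.5 -1.4 -9. ] T [-0.33  0.37  0.04] gap 10.7 q [-0.73  0.45  1.67 -0.    1.03  0.66]
boxx -19.4 boxy -0.3 z 80.1 r 82.5 th -0.238
-0.4 [177.0, 282.0, 413.0]
-0.3 [164.0, 258.0, 377.0]
-0.2 [151.0, 231.0, 334.0]
-0.1 [137.0, 201.0, 285.0]
0 [121.0, 169.0, 232.0]
0.1 [105.0, 135.0, 174.0]
0.2 [89.0, 100.0, 114.0]
0.3 [73.0, 64.0, 52.0]
0.4 [57.0, 29.0, -9.0]
```

Call:
{"fn": "carry_out", "kwargs": {
  "motion": [
    {"tx": 0.25, "ty": 0.02, "tz": -0.06, "turn": 0, "gripper": 0},
    {"tx": 0.5, "ty": 0.02, "tz": -0.11, "turn": 0, "gripper": 0},
    {"tx": 0.75, "ty": 0.03, "tz": -0.15, "turn": 0, "gripper": 0},
    {"tx": 1.0, "ty": 0.03, "tz": -0.18, "turn": 0, "gripper": 0},
    {"tx": 1.25, "ty": 0.03, "tz": -0.22, "turn": 0, "gripper": 0},
    {"tx": 1.25, "ty": 0.03, "tz": -0.22, "turn": 0, "gripper": 0}
  ]
}}

```text
clock: 45.92
position: [518.8, -394.3, 131.5]
tcp_rot: [3.125, 0.283, 0.005]
contact_force: [-0.7, -0.5, -0.1]
finger_gap: 0.1
```

Run:
```python
from h import *
st(); bat(); w=cap('wrist','w37'); pic('w37','c41')
for th in(-.4,-.3,-.2,-.1,0,.1,.2,.3,.4): print(th,[((proj(w,[pt(th,r)])[0]-[200,180]+.5)*3.75).round(0)[1].tolist() for r in(27,51,75)])
```

```text
t 45.92 p [ 518.8 -394.3  131.5] jawang -79.6 F [-0.7 -0.5 -0.1] T [0.01 0.03 0.05] gap 0.1 q [-0.72  0.46  1.64 -0.    1.04  0.67]
boxx -5.0 boxy -3.1 z 85.5 r 85.6 th -0.058
-0.4 [244.0, 350.0, 481.0]
-0.3 [233.0, 329.0, 449.0]
-0.2 [220.0, 304.0, 410.0]
-0.1 [207.0, 276.0, 366.0]
0 [193.0, 247.0, 317.0]
0.1 [178.0, 215.0, 264.0]
0.2 [163.0, 182.0, 208.0]
0.3 [147.0, 149.0, 151.0]
0.4 [132.0, 115.0, 94.0]
```

Call:
{"fn": "carry_out", "kwargs": {
  "motion": [
    {"tx": 0, "ty": 0, "tz": -4, "turn": 0, "gripper": 0},
    {"tx": 0, "ty": -0.2, "tz": -8, "turn": 0, "gripper": 0.42},
    {"tx": -2.0, "ty": -0.2, "tz": -8, "turn": 0, "gripper": 0.42},
    {"tx": -2.0, "ty": -0.2, "tz": -8, "turn": 0, "gripper": 0.42},
    {"tx": -2.0, "ty": -0.2, "tz": -8, "turn": 0, "gripper": 0.42},
    {"tx": -2.0, "ty": -0.2, "tz": -8, "turn": 0, "gripper": 0.42}
  ]
}}

```text
clock: 46.72
position: [496.6, -394.0, 207.4]
tcp_rot: [-3.127, -0.283, 0.002]
contact_force: [0.3, 0.1, -0.2]
finger_gap: 35.6
```

Run:
```python
from h import *
st(); bat(); w=cap('wrist','w38'); crop('w38',240,145,320,225,'c42',7.5)
for th in(-.4,-.3,-.2,-.1,0,.1,.2,.3,.4): print(th,[((proj(w,[pt(th,r)])[0]-[240,145]+.5)*7.5).round(0).tolist() for r in(18,42,66)])
```

```text
t 46.73 p [ 496.6 -394.   207.4] jawang -79.6 F [ 0.3  0.1 -0.2] T [-0.01 -0.02 -0.01] gap 35.6 q [-0.74  0.35  1.63  0.    1.16  0.65]
boxx -26.7 boxy 1.3 z 161.4 r 163.6 th -0.164
scale 7.5
-0.4 [[301.0, 288.0], [302.0, 406.0], [304.0, 543.0]]
-0.3 [[301.0, 275.0], [302.0, 375.0], [304.0, 493.0]]
-0.2 [[301.0, 262.0], [302.0, 342.0], [303.0, 437.0]]
-0.1 [[301.0, 248.0], [302.0, 307.0], [303.0, 378.0]]
0 [[301.0, 233.0], [301.0, 270.0], [302.0, 315.0]]
0.1 [[300.0, 218.0], [301.0, 232.0], [301.0, 249.0]]
0.2 [[300.0, 203.0], [300.0, 194.0], [301.0, 182.0]]
0.3 [[300.0, 188.0], [300.0, 155.0], [300.0, 115.0]]
0.4 [[300.0, 174.0], [300.0, 118.0], [299.0, 50.0]]
```

Call:
{"fn": "carry_out", "kwargs": {
  "motion": [
    {"tx": 0.4, "ty": 0.1, "tz": 4, "turn": 0, "gripper": 0.42},
    {"tx": 0.4, "ty": 0.1, "tz": 8, "turn": 0, "gripper": 0.42},
    {"tx": 0.4, "ty": 0.1, "tz": 9.8, "turn": 0, "gripper": 0.42},
    {"tx": 0.4, "ty": 0.1, "tz": 9.8, "turn": 0, "gripper": 0.42},
    {"tx": 0.4, "ty": 0.1, "tz": 9.8, "turn": 0, "gripper": 0.42},
    {"tx": 0.4, "ty": 0.1, "tz": 9.8, "turn": 0, "gripper": 0.42},
    {"tx": 0.4, "ty": 0.1, "tz": 9.8, "turn": 0, "gripper": 0.42},
    {"tx": 0.4, "ty": 0.1, "tz": 9.8, "turn": 0, "gripper": 0.42}
  ]
}}

```text
clock: 47.78
position: [501.4, -395.1, 111.6]
tcp_rot: [3.128, 0.283, 0.001]
contact_force: [-0.3, -0.2, 0.2]
finger_gap: 36.0
```

Run:
```python
from h import *
st(); bat(); w=cap('wrist','w39'); pic('w39','c43')
```

```text
t 47.77 p [ 501.4 -395.1  111.6] jawang -79.6 F [-0.3 -0.2  0.2] T [-0.07  0.02 -0.05] gap 36.0 q [-0.74  0.46  1.68 -0.    0.99  0.65]
boxx -22.2 boxy -0.6 z 65.6 r 69.3 th -0.326
```

Call:
{"fn": "carry_out", "kwargs": {
  "motion": [
    {"tx": 0, "ty": 0, "tz": 0.5, "turn": 0, "gripper": 0.42},
    {"tx": 0, "ty": 0, "tz": 0.5, "turn": 0, "gripper": 0.42},
    {"tx": 0, "ty": 0, "tz": 0.5, "turn": 0, "gripper": 0.42},
    {"tx": 0, "ty": 0, "tz": 0.5, "turn": 0, "gripper": 0},
    {"tx": 0, "ty": 0, "tz": 0.5, "turn": 0, "gripper": 0},
    {"tx": 0, "ty": 0, "tz": 0.5, "turn": 0, "gripper": 0},
    {"tx": 0, "ty": 0, "tz": 0.5, "turn": 0, "gripper": 0},
    {"tx": 0, "ty": 0, "tz": 0.5, "turn": 0, "gripper": 0}
  ]
}}

```text
clock: 48.82
position: [501.3, -395.1, 106.1]
tcp_rot: [3.128, 0.283, 0.0]
contact_force: [-0.1, -0.7, 2.6]
finger_gap: 11.1
```

Run:
```python
from h import *
st(); bat()
```

```text
t 48.83 p [ 501.3 -395.1  106.1] jawang -79.6 F [-0.1 -0.7  2.6] T [-0.22  0.05 -0.  ] gap 11.1 q [-0.74  0.47  1.69 -0.    0.99  0.65]
boxx -22.3 boxy -0.6 z 60.1 r 64.2 th -0.356
```

Call:
{"fn": "carry_out", "kwargs": {
  "motion": [
    {"tx": -0.12, "ty": 0, "tz": -0.3, "turn": 0, "gripper": 0},
    {"tx": -0.24, "ty": 0, "tz": -0.55, "turn": 0, "gripper": 0},
    {"tx": -0.34, "ty": 0, "tz": -0.8, "turn": 0, "gripper": 0},
    {"tx": -0.34, "ty": 0, "tz": -0.8, "turn": 0, "gripper": 0},
    {"tx": -0.34, "ty": 0, "tz": -0.8, "turn": 0, "gripper": 0},
    {"tx": -0.34, "ty": 0, "tz": -0.8, "turn": 0, "gripper": 0}
  ]
}}

```text
clock: 49.58
position: [497.9, -395.5, 113.7]
tcp_rot: [3.129, 0.284, 0.0]
contact_force: [4.1, -2.6, -7.3]
finger_gap: 11.7
```

Run:
```python
from h import *
st(); bat()
```

```text
t 49.58 p [ 497.9 -395.5  113.7] jawang -79.6 F [ 4.1 -2.6 -7.3] T [-0.6  -0.66 -0.04] gap 11.7 q [-0.74  0.46  1.69 -0.    1.    0.65]
boxx -25.7 boxy -0.3 z 67.7 r 72.4 th -0.363
```

Call:
{"fn": "carry_out", "kwargs": {
  "motion": [
    {"tx": 0.2, "ty": 0.03, "tz": -0.08, "turn": 0, "gripper": 0},
    {"tx": 0.4, "ty": 0.03, "tz": -0.15, "turn": 0, "gripper": 0},
    {"tx": 0.6, "ty": 0.04, "tz": -0.22, "turn": 0, "gripper": 0},
    {"tx": 0.6, "ty": 0.04, "tz": -0.22, "turn": 0, "gripper": 0}
  ]
}}

```text
clock: 50.08
position: [501.1, -394.8, 114.8]
tcp_rot: [-3.127, -0.285, 0.009]
contact_force: [-1.9, -5.7, -9.7]
finger_gap: 11.9
```

```bash
cat >> h.py <<'E'
def look(f,out):
  st(); bat(); w=cap('wrist',f); pic(f,out)
  for th in(-.4,-.3,-.2,-.1,0,.1,.2,.3,.4): print(th,[((proj(w,[pt(th,r)])[0]-[200,180]+.5)*3.75).round(0)[1].tolist() for r in(18,25,50,74)])
E
python3 - <<'E'
from h import *
look('w40','c44')
E
```

```text
t 50.08 p [ 501.1 -394.8  114.8] jawang -79.6 F [-1.9 -5.7 -9.7] T [-1.23  0.7  -0.04] gap 11.9 q [-0.73  0.46  1.68 -0.    1.01  0.66]
boxx -22.4 boxy -0.2 z 68.8 r 72.4 th -0.315
-0.4 [145.0, 174.0, 291.0, 434.0]
-0.3 [137.0, 162.0, 266.0, 396.0]
-0.2 [127.0, 149.0, 238.0, 351.0]
-0.1 [117.0, 134.0, 207.0, 300.0]
0 [107.0, 120.0, 173.0, 243.0]
0.1 [96.0, 104.0, 137.0, 181.0]
0.2 [85.0, 88.0, 100.0, 117.0]
0.3 [74.0, 72.0, 63.0, 51.0]
0.4 [63.0, 56.0, 26.0, -14.0]
```

Call:
{"fn": "carry_out", "kwargs": {
  "motion": [
    {"tx": 0, "ty": 0.1, "tz": 0, "turn": 0, "gripper": 0},
    {"tx": 0.2, "ty": 0.13, "tz": -0.06, "turn": 0, "gripper": 0},
    {"tx": 0.4, "ty": 0.14, "tz": -0.11, "turn": 0, "gripper": 0},
    {"tx": 0.4, "ty": 0.14, "tz": -0.11, "turn": 0, "gripper": 0}
  ]
}}

```text
clock: 50.62
position: [509.1, -393.8, 117.3]
tcp_rot: [-3.126, -0.285, -0.002]
contact_force: [2.0, 2.4, -6.9]
finger_gap: 11.4
```

Run:
```python
from h import *
look('w41','c45')
```

```text
t 50.62 p [ 509.1 -393.8  117.3] jawang -79.6 F [ 2.   2.4 -6.9] T [ 0.31 -0.22  0.42] gap 11.4 q [-0.73  0.46  1.67  0.    1.01  0.66]
boxx -14.4 boxy -0.8 z 71.3 r 72.7 th -0.2
-0.4 [186.0, 215.0, 333.0, 476.0]
-0.3 [178.0, 204.0, 309.0, 440.0]
-0.2 [169.0, 191.0, 283.0, 398.0]
-0.1 [160.0, 178.0, 253.0, 349.0]
0 [150.0, 163.0, 220.0, 295.0]
0.1 [139.0, 148.0, 186.0, 236.0]
0.2 [129.0, 133.0, 151.0, 174.0]
0.3 [118.0, 117.0, 115.0, 111.0]
0.4 [107.0, 102.0, 79.0, 48.0]
```

Call:
{"fn": "carry_out", "kwargs": {
  "motion": [
    {"tx": 0.05, "ty": -0.04, "tz": -0.015, "turn": 0, "gripper": 0},
    {"tx": 0.1, "ty": -0.05, "tz": -0.03, "turn": 0, "gripper": 0},
    {"tx": 0.15, "ty": -0.05, "tz": -0.045, "turn": 0, "gripper": 0},
    {"tx": 0.2, "ty": -0.05, "tz": -0.055, "turn": 0, "gripper": 0},
    {"tx": 0.25, "ty": -0.05, "tz": -0.07, "turn": 0, "gripper": 0},
    {"tx": 0.3, "ty": -0.05, "tz": -0.08, "turn": 0, "gripper": 0}
  ]
}}

```text
clock: 51.42
position: [510.0, -393.8, 117.5]
tcp_rot: [-3.127, -0.284, 0.003]
contact_force: [-1.3, 3.5, -8.8]
finger_gap: 11.2
```

Run:
```python
from h import *
look('w42','c46')
```

```text
t 51.42 p [ 510.  -393.8  117.5] jawang -79.6 F [-1.3  3.5 -8.8] T [0.77 0.28 0.44] gap 11.2 q [-0.72  0.47  1.66 -0.    1.01  0.67]
boxx -13.5 boxy -0.9 z 71.5 r 72.8 th -0.187
-0.4 [191.0, 219.0, 338.0, 481.0]
-0.3 [182.0, 208.0, 315.0, 446.0]
-0.2 [174.0, 196.0, 288.0, 404.0]
-0.1 [164.0, 182.0, 258.0, 356.0]
0 [154.0, 168.0, 226.0, 302.0]
0.1 [144.0, 153.0, 192.0, 244.0]
0.2 [133.0, 138.0, 157.0, 182.0]
0.3 [123.0, 122.0, 121.0, 119.0]
0.4 [112.0, 107.0, 85.0, 56.0]
```

Call:
{"fn": "carry_out", "kwargs": {
  "motion": [
    {"tx": 0, "ty": 0, "tz": 0.5, "turn": 0, "gripper": 0.42},
    {"tx": -0.5, "ty": -0.1, "tz": 0, "turn": 0, "gripper": 0.42},
    {"tx": -1.3, "ty": -0.1, "tz": -0.6, "turn": 0, "gripper": 0.42},
    {"tx": -1.3, "ty": -0.1, "tz": -0.6, "turn": 0, "gripper": 0.42},
    {"tx": -1.3, "ty": -0.1, "tz": -0.6, "turn": 0, "gripper": 0.42},
    {"tx": -1.3, "ty": -0.1, "tz": -0.6, "turn": 0, "gripper": 0.42}
  ]
}}

```text
clock: 52.22
position: [497.9, -395.7, 124.0]
tcp_rot: [3.129, 0.284, 0.0]
contact_force: [0.3, 0.1, -0.2]
finger_gap: 35.8
```

Run:
```python
from h import *
look('w43','c47')
```

```text
t 52.23 p [ 497.9 -395.7  124. ] jawang -79.6 F [ 0.3  0.1 -0.2] T [ 0.03 -0.06 -0.01] gap 35.8 q [-0.74  0.44  1.68 -0.    1.02  0.65]
boxx -25.8 boxy -0.5 z 78.0 r 82.1 th -0.319
-0.4 [111.0, 138.0, 245.0, 373.0]
-0.3 [103.0, 126.0, 220.0, 336.0]
-0.2 [94.0, 113.0, 192.0, 291.0]
-0.1 [84.0, 99.0, 162.0, 241.0]
0 [74.0, 85.0, 129.0, 187.0]
0.1 [64.0, 70.0, 95.0, 128.0]
0.2 [53.0, 54.0, 60.0, 67.0]
0.3 [43.0, 39.0, 24.0, 5.0]
0.4 [32.0, 24.0, -11.0, -56.0]
```

Call:
{"fn": "carry_out", "kwargs": {
  "motion": [
    {"tx": -0.1, "ty": 0, "tz": 0.4, "turn": 0, "gripper": 0.42},
    {"tx": -0.1, "ty": 0, "tz": 0.85, "turn": 0, "gripper": 0.42},
    {"tx": -0.1, "ty": 0, "tz": 0.85, "turn": 0, "gripper": 0.42},
    {"tx": -0.1, "ty": 0, "tz": 0.85, "turn": 0, "gripper": 0.42},
    {"tx": -0.1, "ty": 0, "tz": 0.85, "turn": 0, "gripper": 0},
    {"tx": -0.1, "ty": 0, "tz": 0.85, "turn": 0, "gripper": 0},
    {"tx": -0.1, "ty": 0, "tz": 0.85, "turn": 0, "gripper": 0},
    {"tx": -0.1, "ty": 0, "tz": 0.85, "turn": 0, "gripper": 0},
    {"tx": -0.1, "ty": 0, "tz": 0.85, "turn": 0, "gripper": 0}
  ]
}}

```text
clock: 53.4
position: [496.9, -396.0, 115.8]
tcp_rot: [3.128, 0.284, 0.0]
contact_force: [-2.1, 0.3, 2.8]
finger_gap: 10.9
```

Run:
```python
from h import *
look('w44','c48')
```

```text
t 53.4 p [ 496.9 -396.   115.8] jawang -79.6 F [-2.1  0.3  2.8] T [-0.09  0.14  0.02] gap 10.9 q [-0.74  0.45  1.69 -0.    1.    0.65]
boxx -26.8 boxy -0.7 z 69.8 r 74.8 th -0.367
-0.4 [119.0, 147.0, 260.0, 399.0]
-0.3 [110.0, 134.0, 235.0, 359.0]
-0.2 [101.0, 121.0, 206.0, 313.0]
-0.1 [91.0, 107.0, 174.0, 261.0]
0 [80.0, 92.0, 140.0, 203.0]
0.1 [70.0, 76.0, 104.0, 140.0]
0.2 [59.0, 60.0, 67.0, 75.0]
0.3 [47.0, 44.0, 29.0, 9.0]
0.4 [36.0, 28.0, -8.0, -56.0]
```

Call:
{"fn": "carry_out", "kwargs": {
  "motion": [
    {"tx": -0.1, "ty": 0, "tz": -0.2, "turn": 0, "gripper": 0},
    {"tx": -0.2, "ty": 0.02, "tz": -0.45, "turn": 0, "gripper": 0},
    {"tx": -0.28, "ty": 0.03, "tz": -0.68, "turn": 0, "gripper": 0},
    {"tx": -0.28, "ty": 0.03, "tz": -0.68, "turn": 0, "gripper": 0},
    {"tx": -0.28, "ty": 0.03, "tz": -0.68, "turn": 0, "gripper": 0}
  ]
}}

```text
clock: 54.08
position: [494.1, -396.4, 121.8]
tcp_rot: [-3.128, -0.284, 0.0]
contact_force: [3.0, -0.3, -6.3]
finger_gap: 10.2
```

```bash
cat >> h.py <<'E'
def fr(th):
    F=sensors.get_obs()['contact_force'];b=.19;fx=F[0]*np.cos(b)+F[1]*np.sin(b);fy=-F[0]*np.sin(b)+F[1]*np.cos(b)
    print('axial',round(fx*np.sin(th)+F[2]*np.cos(th),1),'tang',round(fx*np.cos(th)-F[2]*np.sin(th),1),'lat',round(fy,1))
E
python3 - <<'E'
from h import *
st();bat();fr(-.4)
E
```

```text
t 54.08 p [ 494.1 -396.4  121.8] jawang -79.6 F [ 3.  -0.3 -6.3] T [-0.2  -0.54  0.01] gap 10.2 q [-0.74  0.44  1.69  0.    1.01  0.64]
boxx -29.6 boxy -0.5 z 75.8 r 81.4 th -0.373
axial -6.9 tang 0.2 lat -0.9
```

Call:
{"fn": "carry_out", "kwargs": {
  "motion": [
    {"tx": 0.08, "ty": 0, "tz": -0.04, "turn": 0, "gripper": 0},
    {"tx": 0.16, "ty": 0, "tz": -0.08, "turn": 0, "gripper": 0},
    {"tx": 0.24, "ty": 0, "tz": -0.11, "turn": 0, "gripper": 0},
    {"tx": 0.32, "ty": 0, "tz": -0.14, "turn": 0, "gripper": 0},
    {"tx": 0.32, "ty": 0, "tz": -0.14, "turn": 0, "gripper": 0},
    {"tx": 0.32, "ty": 0, "tz": -0.14, "turn": 0, "gripper": 0}
  ]
}}

```text
clock: 54.82
position: [496.9, -395.9, 123.4]
tcp_rot: [-3.128, -0.284, 0.001]
contact_force: [2.3, -1.1, -7.8]
finger_gap: 11.0
```

Run:
```python
from h import *
look('w45','c49');fr(-.35)
```

```text
t 54.83 p [ 496.9 -395.9  123.4] jawang -79.6 F [ 2.3 -1.1 -7.8] T [-0.18 -0.19  0.01] gap 11.0 q [-0.74  0.44  1.68 -0.    1.02  0.65]
boxx -26.7 boxy -0.5 z 77.4 r 81.9 th -0.333
-0.4 [107.0, 133.0, 240.0, 369.0]
-0.3 [98.0, 121.0, 215.0, 331.0]
-0.2 [89.0, 108.0, 187.0, 287.0]
-0.1 [80.0, 94.0, 157.0, 236.0]
0 [69.0, 80.0, 124.0, 181.0]
0.1 [59.0, 65.0, 90.0, 122.0]
0.2 [48.0, 50.0, 54.0, 60.0]
0.3 [38.0, 34.0, 18.0, -2.0]
0.4 [27.0, 19.0, -17.0, -64.0]
axial -7.9 tang -1.5 lat -1.6
```

Call:
{"fn": "carry_out", "kwargs": {
  "motion": [
    {"tx": 0.08, "ty": 0, "tz": -0.01, "turn": 0, "gripper": 0},
    {"tx": 0.16, "ty": 0, "tz": -0.02, "turn": 0, "gripper": 0},
    {"tx": 0.24, "ty": 0.01, "tz": -0.05, "turn": 0, "gripper": 0},
    {"tx": 0.32, "ty": 0.01, "tz": -0.07, "turn": 0, "gripper": 0},
    {"tx": 0.4, "ty": 0.02, "tz": -0.09, "turn": 0, "gripper": 0},
    {"tx": 0.48, "ty": 0.02, "tz": -0.11, "turn": 0, "gripper": 0},
    {"tx": 0.56, "ty": 0.02, "tz": -0.13, "turn": 0, "gripper": 0},
    {"tx": 0.64, "ty": 0.02, "tz": -0.15, "turn": 0, "gripper": 0},
    {"tx": 0.64, "ty": 0.02, "tz": -0.15, "turn": 0, "gripper": 0}
  ]
}}

```text
clock: 56.0
position: [503.2, -394.9, 124.9]
tcp_rot: [-3.128, -0.284, 0.002]
contact_force: [-2.9, -0.0, -8.0]
finger_gap: 10.6
```

Run:
```python
from h import *
look('w46','c50');fr(-.26)
```

```text
t 56.0 p [ 503.2 -394.9  124.9] jawang -79.6 F [-2.9 -0.  -8. ] T [0.   0.7  0.01] gap 10.6 q [-0.73  0.45  1.67 -0.    1.02  0.66]
boxx -20.4 boxy -0.8 z 78.9 r 81.5 th -0.253
-0.4 [139.0, 166.0, 275.0, 405.0]
-0.3 [131.0, 154.0, 251.0, 369.0]
-0.2 [122.0, 142.0, 224.0, 327.0]
-0.1 [113.0, 128.0, 194.0, 278.0]
0 [103.0, 114.0, 163.0, 225.0]
0.1 [93.0, 100.0, 129.0, 168.0]
0.2 [82.0, 85.0, 95.0, 108.0]
0.3 [72.0, 70.0, 60.0, 47.0]
0.4 [61.0, 55.0, 25.0, -13.0]
axial -6.4 tang -4.5 lat 1.3
```

Call:
{"fn": "carry_out", "kwargs": {
  "motion": [
    {"tx": -0.05, "ty": 0, "tz": -0.1, "turn": 0, "gripper": 0},
    {"tx": -0.05, "ty": 0, "tz": -0.2, "turn": 0, "gripper": 0},
    {"tx": -0.05, "ty": 0, "tz": -0.2, "turn": 0, "gripper": 0},
    {"tx": -0.05, "ty": 0, "tz": -0.2, "turn": 0, "gripper": 0}
  ]
}}

```text
clock: 56.55
position: [503.0, -395.0, 127.0]
tcp_rot: [-3.128, -0.284, 0.001]
contact_force: [-2.7, 0.9, -9.4]
finger_gap: 10.4
```

Run:
```python
from h import *
look('w47','c51');fr(-.26)
```

```text
t 56.55 p [ 503. -395.  127.] jawang -79.6 F [-2.7  0.9 -9.4] T [ 0.2   0.67 -0.04] gap 10.4 q [-0.73  0.45  1.67  0.    1.02  0.66]
boxx -20.6 boxy -0.8 z 81.0 r 83.6 th -0.25
-0.4 [134.0, 161.0, 268.0, 395.0]
-0.3 [126.0, 149.0, 244.0, 359.0]
-0.2 [117.0, 137.0, 217.0, 317.0]
-0.1 [108.0, 123.0, 188.0, 269.0]
0 [98.0, 109.0, 156.0, 217.0]
0.1 [88.0, 95.0, 123.0, 160.0]
0.2 [78.0, 80.0, 89.0, 101.0]
0.3 [68.0, 65.0, 55.0, 41.0]
0.4 [57.0, 50.0, 21.0, -18.0]
axial -7.6 tang -4.6 lat 1.7
```

Call:
{"fn": "carry_out", "kwargs": {
  "motion": [
    {"tx": 0.08, "ty": -0.01, "tz": -0.02, "turn": 0, "gripper": 0},
    {"tx": 0.16, "ty": -0.02, "tz": -0.04, "turn": 0, "gripper": 0},
    {"tx": 0.24, "ty": -0.02, "tz": -0.06, "turn": 0, "gripper": 0},
    {"tx": 0.32, "ty": -0.02, "tz": -0.08, "turn": 0, "gripper": 0},
    {"tx": 0.32, "ty": -0.02, "tz": -0.08, "turn": 0, "gripper": 0}
  ]
}}

```text
clock: 57.22
position: [506.3, -394.4, 128.0]
tcp_rot: [-3.129, -0.284, -0.0]
contact_force: [-1.4, 1.0, -9.2]
finger_gap: 10.4
```

Run:
```python
from h import *
look('w48','c52');fr(-.22)
```

```text
t 57.23 p [ 506.3 -394.4  128. ] jawang -79.6 F [-1.4  1.  -9.2] T [ 0.23  0.57 -0.09] gap 10.4 q [-0.73  0.45  1.67  0.    1.03  0.66]
boxx -17.2 boxy -0.8 z 82.0 r 83.8 th -0.207
-0.4 [151.0, 178.0, 285.0, 414.0]
-0.3 [143.0, 166.0, 262.0, 379.0]
-0.2 [135.0, 154.0, 236.0, 337.0]
-0.1 [125.0, 141.0, 207.0, 291.0]
0 [116.0, 127.0, 176.0, 239.0]
0.1 [106.0, 113.0, 144.0, 184.0]
0.2 [96.0, 98.0, 110.0, 126.0]
0.3 [85.0, 84.0, 76.0, 66.0]
0.4 [75.0, 69.0, 42.0, 8.0]
axial -7.2 tang -3.5 lat 1.4
```

Call:
{"fn": "carry_out", "kwargs": {
  "motion": [
    {"tx": 0.08, "ty": -0.01, "tz": -0.02, "turn": 0, "gripper": 0},
    {"tx": 0.16, "ty": -0.02, "tz": -0.035, "turn": 0, "gripper": 0},
    {"tx": 0.24, "ty": -0.02, "tz": -0.05, "turn": 0, "gripper": 0},
    {"tx": 0.32, "ty": -0.02, "tz": -0.06, "turn": 0, "gripper": 0},
    {"tx": 0.4, "ty": -0.02, "tz": -0.075, "turn": 0, "gripper": 0},
    {"tx": 0.4, "ty": -0.02, "tz": -0.075, "turn": 0, "gripper": 0}
  ]
}}

```text
clock: 58.02
position: [510.7, -393.6, 129.2]
tcp_rot: [3.128, 0.284, 0.001]
contact_force: [-0.1, 1.6, -6.4]
finger_gap: 9.7
```

Run:
```python
from h import *
look('w49','c53');fr(-.15)
```

```text
t 58.02 p [ 510.7 -393.6  129.2] jawang -79.6 F [-0.1  1.6 -6.4] T [ 0.42  0.16 -0.12] gap 9.7 q [-0.72  0.45  1.66  0.    1.03  0.67]
boxx -12.8 boxy -0.9 z 83.2 r 84.1 th -0.153
-0.4 [172.0, 199.0, 307.0, 436.0]
-0.3 [165.0, 188.0, 285.0, 403.0]
-0.2 [156.0, 176.0, 260.0, 363.0]
-0.1 [147.0, 163.0, 232.0, 317.0]
0 [138.0, 150.0, 201.0, 267.0]
0.1 [128.0, 136.0, 169.0, 212.0]
0.2 [118.0, 121.0, 136.0, 156.0]
0.3 [108.0, 107.0, 103.0, 98.0]
0.4 [98.0, 92.0, 69.0, 40.0]
axial -6.3 tang -0.8 lat 2.3
```

Call:
{"fn": "carry_out", "kwargs": {
  "motion": [
    {"tx": 0, "ty": -0.03, "tz": 0, "turn": 0, "gripper": 0.42},
    {"tx": 0, "ty": -0.03, "tz": 0, "turn": 0, "gripper": 0.42},
    {"tx": 0, "ty": -0.03, "tz": 0, "turn": 0, "gripper": 0.42}
  ]
}}

```text
clock: 58.45
position: [511.2, -394.5, 130.4]
tcp_rot: [3.126, 0.283, 0.004]
contact_force: [-0.8, -0.5, 1.2]
finger_gap: 35.9
```

Run:
```python
from h import *
look('w50','c54')
```

```text
t 58.45 p [ 511.2 -394.5  130.4] jawang -79.6 F [-0.8 -0.5  1.2] T [-0.03  0.07 -0.02] gap 35.9 q [-0.72  0.45  1.66 -0.    1.03  0.67]
boxx -12.5 boxy -1.9 z 84.4 r 85.3 th -0.147
-0.4 [172.0, 199.0, 306.0, 434.0]
-0.3 [164.0, 188.0, 284.0, 400.0]
-0.2 [156.0, 176.0, 258.0, 360.0]
-0.1 [147.0, 163.0, 231.0, 315.0]
0 [138.0, 150.0, 201.0, 265.0]
0.1 [128.0, 136.0, 169.0, 211.0]
0.2 [118.0, 122.0, 136.0, 155.0]
0.3 [108.0, 107.0, 103.0, 97.0]
0.4 [98.0, 93.0, 70.0, 40.0]
```

Call:
{"fn": "carry_out", "kwargs": {
  "motion": [
    {"tx": 0.1, "ty": -0.14, "tz": 0.7, "turn": 0, "gripper": 0.42},
    {"tx": 0.1, "ty": -0.14, "tz": 1.4, "turn": 0, "gripper": 0.42},
    {"tx": 0.1, "ty": -0.14, "tz": 1.9, "turn": 0, "gripper": 0.42},
    {"tx": 0.1, "ty": -0.14, "tz": 1.9, "turn": 0, "gripper": 0.42},
    {"tx": 0.1, "ty": -0.14, "tz": 1.9, "turn": 0, "gripper": 0.42}
  ]
}}

```text
clock: 59.12
position: [510.9, -391.7, 109.7]
tcp_rot: [3.129, 0.284, -0.0]
contact_force: [-0.1, 0.2, 0.3]
finger_gap: 35.8
```

Run:
```python
from h import *
look('w51','c55')
```

```text
t 59.12 p [ 510.9 -391.7  109.7] jawang -79.6 F [-0.1  0.2  0.3] T [0.   0.02 0.01] gap 35.8 q [-0.72  0.47  1.67 -0.    1.    0.67]
boxx -12.3 boxy 0.9 z 63.7 r 64.8 th -0.19
-0.4 [214.0, 245.0, 372.0, 527.0]
-0.3 [206.0, 233.0, 348.0, 491.0]
-0.2 [197.0, 221.0, 321.0, 448.0]
-0.1 [187.0, 207.0, 290.0, 398.0]
0 [177.0, 192.0, 257.0, 342.0]
0.1 [166.0, 177.0, 221.0, 281.0]
0.2 [155.0, 161.0, 184.0, 216.0]
0.3 [144.0, 145.0, 147.0, 149.0]
0.4 [133.0, 128.0, 109.0, 83.0]
```

Call:
{"fn": "carry_out", "kwargs": {
  "motion": [
    {"tx": 0, "ty": 0.13, "tz": -0.4, "turn": 0, "gripper": 0.42},
    {"tx": 0, "ty": 0.13, "tz": -0.4, "turn": 0, "gripper": 0.42},
    {"tx": 0, "ty": 0.13, "tz": -0.4, "turn": 0, "gripper": 0.42},
    {"tx": 0, "ty": 0.13, "tz": -0.4, "turn": 0, "gripper": 0},
    {"tx": 0, "ty": 0.13, "tz": -0.4, "turn": 0, "gripper": 0},
    {"tx": 0, "ty": 0.13, "tz": -0.4, "turn": 0, "gripper": 0},
    {"tx": 0, "ty": 0.13, "tz": -0.4, "turn": 0, "gripper": 0},
    {"tx": 0, "ty": 0.13, "tz": -0.4, "turn": 0, "gripper": 0}
  ]
}}

```text
clock: 60.18
position: [511.1, -393.3, 113.9]
tcp_rot: [3.128, 0.284, 0.0]
contact_force: [-0.0, -0.9, 1.3]
finger_gap: 11.6
```

Run:
```python
from h import *
look('w52','c56'); fr(-.17)
```

```text
t 60.17 p [ 511.1 -393.3  113.9] jawang -79.6 F [-0.  -0.9  1.3] T [-0.22  0.09 -0.02] gap 11.6 q [-0.72  0.47  1.67 -0.    1.01  0.67]
boxx -12.3 boxy -0.7 z 67.9 r 69.0 th -0.179
-0.4 [205.0, 235.0, 357.0, 506.0]
-0.3 [197.0, 223.0, 334.0, 470.0]
-0.2 [188.0, 211.0, 307.0, 428.0]
-0.1 [178.0, 197.0, 277.0, 379.0]
0 [168.0, 183.0, 244.0, 324.0]
0.1 [158.0, 168.0, 210.0, 265.0]
0.2 [147.0, 152.0, 174.0, 202.0]
0.3 [136.0, 136.0, 137.0, 138.0]
0.4 [125.0, 121.0, 100.0, 73.0]
axial 1.8 tang -0.4 lat -0.6
```

Call:
{"fn": "carry_out", "kwargs": {
  "motion": [
    {"tx": -0.02, "ty": 0, "tz": -0.12, "turn": 0, "gripper": 0},
    {"tx": -0.04, "ty": 0, "tz": -0.24, "turn": 0, "gripper": 0},
    {"tx": -0.05, "ty": 0, "tz": -0.36, "turn": 0, "gripper": 0},
    {"tx": -0.05, "ty": 0, "tz": -0.36, "turn": 0, "gripper": 0},
    {"tx": -0.05, "ty": 0, "tz": -0.36, "turn": 0, "gripper": 0}
  ]
}}

```text
clock: 60.85
position: [510.4, -393.1, 116.9]
tcp_rot: [3.129, 0.284, -0.001]
contact_force: [1.9, -3.8, -7.8]
finger_gap: 11.8
```

Run:
```python
from h import *
st();bat();fr(-.16)
```

```text
t 60.85 p [ 510.4 -393.1  116.9] jawang -79.6 F [ 1.9 -3.8 -7.8] T [-0.82 -0.42 -0.05] gap 11.8 q [-0.72  0.47  1.67 -0.    1.01  0.67]
boxx -13.0 boxy -0.4 z 70.9 r 72.1 th -0.181
axial -7.9 tang -0.1 lat -4.1
```

Call:
{"fn": "carry_out", "kwargs": {
  "motion": [
    {"tx": 0.08, "ty": 0.04, "tz": -0.015, "turn": 0, "gripper": 0},
    {"tx": 0.16, "ty": 0.05, "tz": -0.03, "turn": 0, "gripper": 0},
    {"tx": 0.24, "ty": 0.05, "tz": -0.04, "turn": 0, "gripper": 0},
    {"tx": 0.32, "ty": 0.05, "tz": -0.045, "turn": 0, "gripper": 0},
    {"tx": 0.4, "ty": 0.05, "tz": -0.055, "turn": 0, "gripper": 0},
    {"tx": 0.4, "ty": 0.05, "tz": -0.055, "turn": 0, "gripper": 0}
  ]
}}

```text
clock: 61.6
position: [512.9, -392.7, 117.2]
tcp_rot: [-3.128, -0.284, 0.006]
contact_force: [-3.6, -4.9, -8.7]
finger_gap: 11.6
```

Run:
```python
from h import *
look('w53','c57');fr(-.1)
```

```text
t 61.6 p [ 512.9 -392.7  117.2] jawang -79.6 F [-3.6 -4.9 -8.7] T [-1.02  0.69 -0.05] gap 11.6 q [-0.72  0.47  1.66 -0.    1.02  0.67]
boxx -10.4 boxy -0.5 z 71.2 r 72.0 th -0.146
-0.4 [208.0, 237.0, 357.0, 502.0]
-0.3 [200.0, 226.0, 334.0, 468.0]
-0.2 [191.0, 214.0, 308.0, 427.0]
-0.1 [182.0, 200.0, 279.0, 380.0]
0 [172.0, 186.0, 247.0, 327.0]
0.1 [161.0, 171.0, 214.0, 269.0]
0.2 [151.0, 156.0, 178.0, 208.0]
0.3 [140.0, 141.0, 143.0, 145.0]
0.4 [130.0, 125.0, 107.0, 83.0]
axial -8.3 tang -5.4 lat -5.4
```

Call:
{"fn": "carry_out", "kwargs": {
  "motion": [
    {"tx": 0, "ty": 0, "tz": 0, "turn": 0, "gripper": 0.35},
    {"tx": 0, "ty": 0, "tz": 0.15, "turn": 0, "gripper": 0.35},
    {"tx": 0, "ty": 0, "tz": 0.3, "turn": 0, "gripper": 0.35},
    {"tx": 0, "ty": 0, "tz": 0.3, "turn": 0, "gripper": 0.35}
  ]
}}

```text
clock: 62.15
position: [515.0, -392.6, 115.3]
tcp_rot: [-3.129, -0.284, -0.001]
contact_force: [-0.2, -0.4, 0.3]
finger_gap: 29.6
```

Run:
```python
from h import *
look('w54','c58')
```

```text
t 62.15 p [ 515.  -392.6  115.3] jawang -79.6 F [-0.2 -0.4  0.3] T [ 0.02 -0.01 -0.01] gap 29.6 q [-0.72  0.47  1.66  0.    1.01  0.67]
boxx -8.4 boxy -0.7 z 69.3 r 69.8 th -0.12
-0.4 [224.0, 254.0, 376.0, 525.0]
-0.3 [216.0, 242.0, 354.0, 491.0]
-0.2 [207.0, 230.0, 327.0, 450.0]
-0.1 [198.0, 217.0, 298.0, 402.0]
0 [188.0, 203.0, 266.0, 349.0]
0.1 [178.0, 188.0, 232.0, 291.0]
0.2 [167.0, 173.0, 197.0, 229.0]
0.3 [156.0, 157.0, 161.0, 166.0]
0.4 [145.0, 141.0, 125.0, 103.0]
```

Call:
{"fn": "carry_out", "kwargs": {
  "motion": [
    {"tx": -0.05, "ty": 0, "tz": -0.4, "turn": 0, "gripper": 0.3},
    {"tx": -0.05, "ty": 0, "tz": -0.4, "turn": 0, "gripper": 0},
    {"tx": -0.05, "ty": 0, "tz": -0.4, "turn": 0, "gripper": 0},
    {"tx": -0.05, "ty": 0, "tz": -0.4, "turn": 0, "gripper": 0},
    {"tx": -0.06, "ty": 0.01, "tz": -0.58, "turn": 0, "gripper": 0},
    {"tx": -0.08, "ty": 0.03, "tz": -0.74, "turn": 0, "gripper": 0},
    {"tx": 0.02, "ty": 0.04, "tz": -0.76, "turn": 0, "gripper": 0},
    {"tx": 0.12, "ty": 0.04, "tz": -0.77, "turn": 0, "gripper": 0},
    {"tx": 0.22, "ty": 0.04, "tz": -0.78, "turn": 0, "gripper": 0},
    {"tx": 0.32, "ty": 0.04, "tz": -0.79, "turn": 0, "gripper": 0}
  ]
}}

```text
clock: 63.45
position: [516.6, -392.4, 122.0]
tcp_rot: [-3.127, -0.284, 0.004]
contact_force: [-1.2, -2.6, -7.8]
finger_gap: 11.4
```

Run:
```python
from h import *
look('w55','c59');fr(-.07)
```

```text
t 63.45 p [ 516.6 -392.4  122. ] jawang -79.6 F [-1.2 -2.6 -7.8] T [-0.41  0.4   0.02] gap 11.4 q [-0.72  0.47  1.65 -0.    1.03  0.67]
boxx -6.8 boxy -0.8 z 76.0 r 76.3 th -0.089
-0.4 [217.0, 246.0, 364.0, 504.0]
-0.3 [210.0, 235.0, 342.0, 471.0]
-0.2 [201.0, 224.0, 316.0, 432.0]
-0.1 [192.0, 211.0, 288.0, 386.0]
0 [183.0, 197.0, 258.0, 335.0]
0.1 [173.0, 183.0, 225.0, 280.0]
0.2 [163.0, 168.0, 191.0, 222.0]
0.3 [152.0, 153.0, 157.0, 162.0]
0.4 [142.0, 138.0, 122.0, 101.0]
axial -8.0 tang -2.5 lat -0.7
```

Call:
{"fn": "carry_out", "kwargs": {
  "motion": [
    {"tx": 0.1, "ty": 0, "tz": -0.005, "turn": 0, "gripper": 0},
    {"tx": 0.2, "ty": 0, "tz": -0.01, "turn": 0, "gripper": 0},
    {"tx": 0.3, "ty": 0, "tz": -0.01, "turn": 0, "gripper": 0},
    {"tx": 0.4, "ty": 0, "tz": -0.01, "turn": 0, "gripper": 0},
    {"tx": 0.4, "ty": 0, "tz": -0.01, "turn": 0, "gripper": 0}
  ]
}}

```text
clock: 64.12
position: [521.3, -391.5, 122.6]
tcp_rot: [-3.128, -0.283, 0.002]
contact_force: [-4.0, -1.1, -8.4]
finger_gap: 11.8
```

Run:
```python
from h import *
look('w56','c60');fr(-.02)
```

```text
t 64.12 p [ 521.3 -391.5  122.6] jawang -79.6 F [-4.  -1.1 -8.4] T [-0.22  0.92  0.01] gap 11.8 q [-0.71  0.47  1.64  0.    1.03  0.68]
boxx -2.0 boxy -0.8 z 76.6 r 76.6 th -0.026
-0.4 [241.0, 271.0, 389.0, 531.0]
-0.3 [234.0, 260.0, 368.0, 499.0]
-0.2 [226.0, 248.0, 343.0, 461.0]
-0.1 [217.0, 236.0, 316.0, 416.0]
0 [208.0, 222.0, 286.0, 367.0]
0.1 [198.0, 208.0, 254.0, 312.0]
0.2 [188.0, 194.0, 220.0, 255.0]
0.3 [177.0, 179.0, 186.0, 196.0]
0.4 [167.0, 164.0, 152.0, 136.0]
axial -8.6 tang -5.3 lat 0.4
```

Call:
{"fn": "carry_out", "kwargs": {
  "motion": [
    {"tx": 0, "ty": 0, "tz": 0.1, "turn": 0, "gripper": 0.35},
    {"tx": 0, "ty": 0, "tz": 0.3, "turn": 0, "gripper": 0.35},
    {"tx": 0, "ty": 0, "tz": 0.3, "turn": 0, "gripper": 0.35},
    {"tx": 0, "ty": 0, "tz": 0.3, "turn": 0, "gripper": 0.35}
  ]
}}

```text
clock: 64.68
position: [522.6, -392.2, 120.8]
tcp_rot: [3.128, 0.284, 0.003]
contact_force: [-0.0, 0.6, 0.3]
finger_gap: 30.0
```

```bash
cat h.py | tail -40; python3 -c "
from h import *
look('w57','c61')"
```

```text
from cell import sensors, vision, manip
import cv2, numpy as np
def cap(n,f):
    c=vision.capture(n); cv2.imwrite('pics/'+f+'.png',c['image'][:,:,::-1])
    np.savez('pics/'+f+'.npz',**{k:c[k] for k in c}); return c
def load(f): return np.load('pics/'+f+'.npz')
def crop(f,u0,v0,u1,v1,out,s=None):
    im=load(f)['image'][v0:v1,u0:u1,::-1]
    s=s or min(800/(u1-u0),600/(v1-v0)); cv2.imwrite('pics/'+out+'.png',cv2.resize(im,None,fx=s,fy=s,interpolation=cv2.INTER_CUBIC)); print('scale',s)
def px(c,u,v,z):
    R=cv2.Rodrigues(np.array(c['rvec'],float))[0]; t=np.array(c['tvec'],float).reshape(3)
    d=R.T@np.linalg.inv(c['mtx'])@np.array([u,v,1.]); o=-R.T@t
    return o+d*(z-o[2])/d[2]
def proj(c,P):
    return cv2.projectPoints(np.array(P,float).reshape(-1,3),np.array(c['rvec'],float),np.array(c['tvec'],float),np.array(c['mtx'],float),None)[0].reshape(-1,2)
def tool(dw):
    R=cv2.Rodrigues(np.array(sensors.get_obs()['tcp_rot'],float))[0]; return R.T@np.array(dw)/10
def st():
    o=sensors.get_obs(); R=cv2.Rodrigues(np.array(o['tcp_rot'],float))[0]
    print('t',round(o['clock'],2),'p',
[... 1256 characters left out ...]
get_obs()['contact_force'];b=.19;fx=F[0]*np.cos(b)+F[1]*np.sin(b);fy=-F[0]*np.sin(b)+F[1]*np.cos(b)
    print('axial',round(fx*np.sin(th)+F[2]*np.cos(th),1),'tang',round(fx*np.cos(th)-F[2]*np.sin(th),1),'lat',round(fy,1))
t 64.67 p [ 522.6 -392.2  120.8] jawang -79.6 F [-0.   0.6  0.3] T [-0.02 -0.03  0.02] gap 30.0 q [-0.71  0.48  1.64  0.    1.02  0.68]
boxx -0.8 boxy -1.8 z 74.8 r 74.8 th -0.011
-0.4 [252.0, 282.0, 402.0, 547.0]
-0.3 [245.0, 271.0, 381.0, 515.0]
-0.2 [236.0, 260.0, 356.0, 476.0]
-0.1 [228.0, 247.0, 329.0, 432.0]
0 [218.0, 233.0, 298.0, 382.0]
0.1 [208.0, 219.0, 266.0, 327.0]
0.2 [198.0, 205.0, 233.0, 269.0]
0.3 [188.0, 190.0, 198.0, 210.0]
0.4 [177.0, 175.0, 164.0, 150.0]
```

View pics/c61.png

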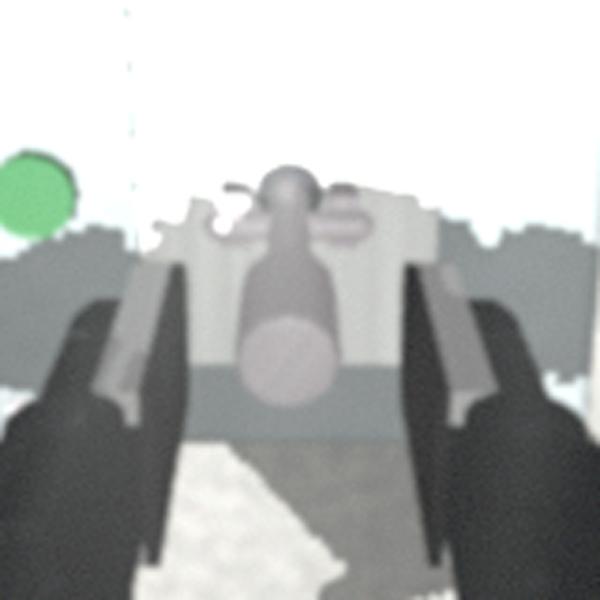

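Call:
{"fn": "carry_out", "kwargs": {
  "motion": [
    {"tx": 0.1, "ty": 0, "tz": 0, "turn": 0, "gripper": 0.3},
    {"tx": 0.1, "ty": 0, "tz": 0, "turn": 0, "gripper": 0},
    {"tx": 0.1, "ty": 0, "tz": 0, "turn": 0, "gripper": 0},
    {"tx": 0.1, "ty": 0, "tz": 0, "turn": 0, "gripper": 0},
    {"tx": 0.1, "ty": 0, "tz": -0.18, "turn": 0, "gripper": 0},
    {"tx": 0.1, "ty": 0, "tz": -0.34, "turn": 0, "gripper": 0},
    {"tx": 0.2, "ty": 0, "tz": -0.34, "turn": 0, "gripper": 0},
    {"tx": 0.3, "ty": 0, "tz": -0.34, "turn": 0, "gripper": 0},
    {"tx": 0.4, "ty": 0, "tz": -0.34, "turn": 0, "gripper": 0},
    {"tx": 0.5, "ty": 0, "tz": -0.33, "turn": 0, "gripper": 0}
  ]
}}

```text
clock: 65.97
position: [525.6, -390.8, 122.6]
tcp_rot: [-3.128, -0.284, 0.004]
contact_force: [-2.2, -1.6, -7.1]
finger_gap: 11.3
```

```bash
python3 -c "
from h import *
look('w58','c62');fr(0.06)"
```

```text
t 65.97 p [ 525.6 -390.8  122.6] jawang -79.6 F [-2.2 -1.6 -7.1] T [-0.35  0.56 -0.06] gap 11.3 q [-0.71  0.48  1.63 -0.    1.03  0.69]
boxx 2.3 boxy -1.0 z 76.6 r 76.6 th 0.03
-0.4 [264.0, 293.0, 414.0, 557.0]
-0.3 [256.0, 283.0, 393.0, 526.0]
-0.2 [248.0, 271.0, 369.0, 489.0]
-0.1 [239.0, 259.0, 342.0, 446.0]
0 [230.0, 246.0, 312.0, 397.0]
0.1 [221.0, 232.0, 281.0, 344.0]
0.2 [211.0, 218.0, 248.0, 287.0]
0.3 [200.0, 203.0, 214.0, 229.0]
0.4 [190.0, 188.0, 180.0, 170.0]
axial -7.9 tang -1.8 lat 0.2
```

View pics/c62.png

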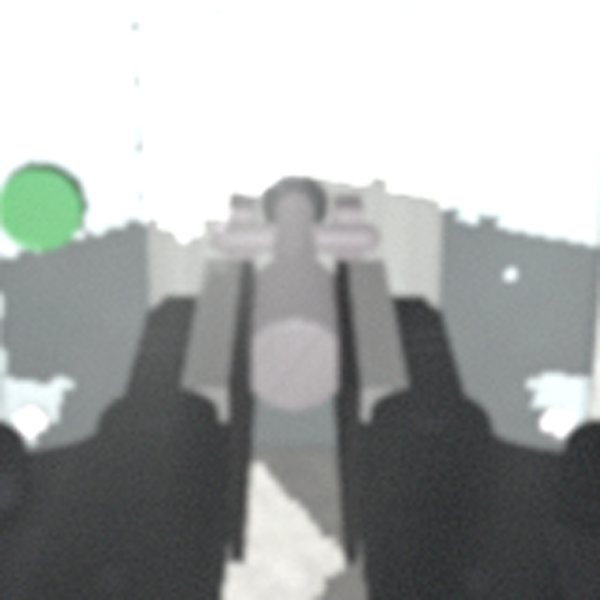

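Call:
{"fn": "carry_out", "kwargs": {
  "motion": [
    {"tx": 0.1, "ty": 0, "tz": 0.01, "turn": 0, "gripper": 0},
    {"tx": 0.2, "ty": 0, "tz": 0.02, "turn": 0, "gripper": 0},
    {"tx": 0.3, "ty": 0, "tz": 0.03, "turn": 0, "gripper": 0},
    {"tx": 0.4, "ty": 0, "tz": 0.05, "turn": 0, "gripper": 0}
  ]
}}

```text
clock: 66.53
position: [529.3, -390.2, 122.3]
tcp_rot: [-3.128, -0.284, 0.005]
contact_force: [-7.6, -1.4, -6.7]
finger_gap: 11.2
```

```bash
python3 -c "
from h import *
look('w59','c63');fr(0.1)"
```

```text
t 66.53 p [ 529.3 -390.2  122.3] jawang -79.6 F [-7.6 -1.4 -6.7] T [-0.3   1.38 -0.03] gap 11.2 q [-0.7   0.48  1.63 -0.    1.04  0.69]
boxx 6.1 boxy -1.0 z 76.3 r 76.6 th 0.079
-0.4 [283.0, 313.0, 435.0, 581.0]
-0.3 [276.0, 303.0, 415.0, 551.0]
-0.2 [268.0, 292.0, 391.0, 515.0]
-0.1 [259.0, 280.0, 365.0, 472.0]
0 [250.0, 267.0, 336.0, 424.0]
0.1 [241.0, 253.0, 305.0, 371.0]
0.2 [231.0, 239.0, 272.0, 315.0]
0.3 [221.0, 224.0, 238.0, 257.0]
0.4 [210.0, 209.0, 205.0, 198.0]
axial -7.2 tang -4.9 lat 0.7
```

View pics/c63.png

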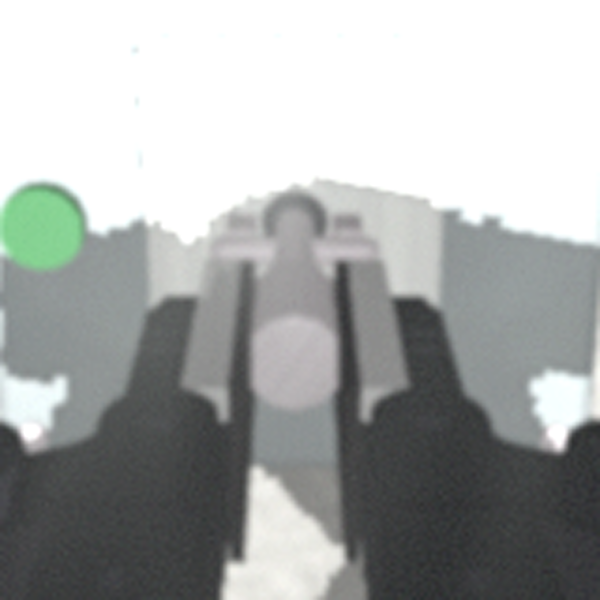

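Call:
{"fn": "carry_out", "kwargs": {
  "motion": [
    {"tx": 0, "ty": 0, "tz": 0.1, "turn": 0, "gripper": 0.35},
    {"tx": 0, "ty": 0, "tz": 0.3, "turn": 0, "gripper": 0.35},
    {"tx": 0, "ty": 0, "tz": 0.3, "turn": 0, "gripper": 0.35},
    {"tx": 0, "ty": 0, "tz": 0.3, "turn": 0, "gripper": 0.35}
  ]
}}

```text
clock: 67.08
position: [531.5, -390.6, 120.5]
tcp_rot: [3.128, 0.284, 0.003]
contact_force: [-0.3, -0.1, -0.6]
finger_gap: 29.8
```

```bash
python3 -c "
from h import *
look('w60','c64');fr(0.1)"
```

```text
t 67.08 p [ 531.5 -390.6  120.5] jawang -79.6 F [-0.3 -0.1 -0.6] T [0.01 0.   0.02] gap 29.8 q [-0.7   0.49  1.63  0.    1.03  0.69]
boxx 8.2 boxy -1.9 z 74.5 r 75.0 th 0.109
-0.4 [299.0, 330.0, 454.0, 602.0]
-0.3 [292.0, 320.0, 434.0, 573.0]
-0.2 [284.0, 309.0, 410.0, 536.0]
-0.1 [276.0, 296.0, 384.0, 494.0]
0 [266.0, 283.0, 355.0, 446.0]
0.1 [257.0, 269.0, 323.0, 393.0]
0.2 [247.0, 255.0, 291.0, 336.0]
0.3 [237.0, 240.0, 257.0, 278.0]
0.4 [226.0, 226.0, 222.0, 218.0]
axial -0.8 tang -0.1 lat 0.4
```

View pics/c64.png

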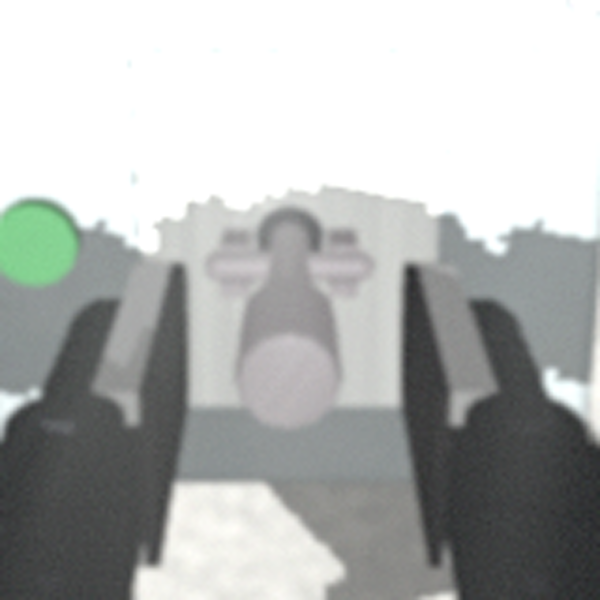

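Call:
{"fn": "carry_out", "kwargs": {
  "motion": [
    {"tx": 0, "ty": 0, "tz": 0, "turn": 0, "gripper": 0.3},
    {"tx": 0, "ty": 0, "tz": 0, "turn": 0, "gripper": 0},
    {"tx": 0, "ty": 0, "tz": 0, "turn": 0, "gripper": 0},
    {"tx": 0, "ty": 0, "tz": 0, "turn": 0, "gripper": 0},
    {"tx": 0.02, "ty": 0, "tz": -0.18, "turn": 0, "gripper": 0},
    {"tx": 0.04, "ty": 0, "tz": -0.36, "turn": 0, "gripper": 0},
    {"tx": 0.14, "ty": 0, "tz": -0.35, "turn": 0, "gripper": 0},
    {"tx": 0.24, "ty": 0, "tz": -0.34, "turn": 0, "gripper": 0},
    {"tx": 0.34, "ty": 0, "tz": -0.32, "turn": 0, "gripper": 0},
    {"tx": 0.44, "ty": 0, "tz": -0.3, "turn": 0, "gripper": 0}
  ]
}}

```text
clock: 68.38
position: [533.6, -389.3, 122.0]
tcp_rot: [-3.128, -0.284, 0.005]
contact_force: [-3.5, -1.4, -7.9]
finger_gap: 11.3
```

```bash
python3 -c "
from h import *
look('w61','c65');fr(0.15)"
```

```text
t 68.38 p [ 533.6 -389.3  122. ] jawang -79.6 F [-3.5 -1.4 -7.9] T [-0.34  0.82  0.02] gap 11.3 q [-0.7   0.49  1.62 -0.    1.04  0.69]
boxx 10.5 boxy -1.0 z 76.0 r 76.7 th 0.138
-0.4 [307.0, 337.0, 461.0, 609.0]
-0.3 [300.0, 327.0, 441.0, 580.0]
-0.2 [292.0, 316.0, 418.0, 544.0]
-0.1 [283.0, 304.0, 392.0, 503.0]
0 [274.0, 291.0, 364.0, 456.0]
0.1 [265.0, 278.0, 333.0, 404.0]
0.2 [255.0, 264.0, 301.0, 348.0]
0.3 [245.0, 249.0, 267.0, 291.0]
0.4 [235.0, 234.0, 233.0, 232.0]
axial -7.9 tang -3.5 lat -0.7
```

View pics/c65.png

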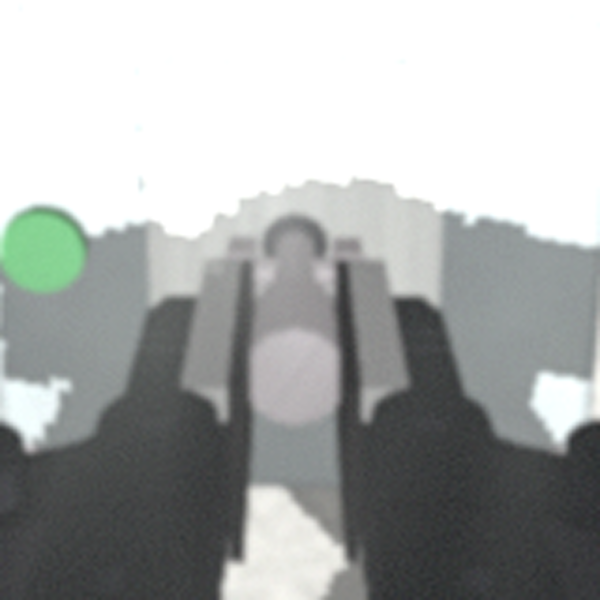

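Call:
{"fn": "carry_out", "kwargs": {
  "motion": [
    {"tx": 0.1, "ty": 0, "tz": 0.02, "turn": 0, "gripper": 0},
    {"tx": 0.2, "ty": 0, "tz": 0.04, "turn": 0, "gripper": 0},
    {"tx": 0.3, "ty": 0, "tz": 0.06, "turn": 0, "gripper": 0},
    {"tx": 0.3, "ty": 0, "tz": 0.16, "turn": 0, "gripper": 0.35},
    {"tx": 0.3, "ty": 0, "tz": 0.4, "turn": 0, "gripper": 0.35},
    {"tx": 0.3, "ty": 0, "tz": 0.4, "turn": 0, "gripper": 0.35},
    {"tx": 0.3, "ty": 0, "tz": 0.4, "turn": 0, "gripper": 0.35}
  ]
}}

```text
clock: 69.3
position: [538.8, -389.2, 119.5]
tcp_rot: [3.128, 0.284, 0.003]
contact_force: [0.3, -0.3, 0.7]
finger_gap: 29.9
```

```bash
python3 -c "
from h import *
look('w62','c66');fr(0.15)"
```

```text
t 69.3 p [ 538.8 -389.2  119.5] jawang -79.6 F [ 0.3 -0.3  0.7] T [0.05 0.02 0.01] gap 29.9 q [-0.69  0.5   1.61  0.    1.03  0.7 ]
boxx 15.6 boxy -1.9 z 73.5 r 75.2 th 0.209
-0.4 [339.0, 371.0, 499.0, 651.0]
-0.3 [332.0, 361.0, 479.0, 623.0]
-0.2 [325.0, 350.0, 457.0, 588.0]
-0.1 [316.0, 338.0, 431.0, 547.0]
0 [307.0, 325.0, 402.0, 500.0]
0.1 [298.0, 312.0, 372.0, 449.0]
0.2 [288.0, 298.0, 339.0, 393.0]
0.3 [278.0, 283.0, 306.0, 335.0]
0.4 [268.0, 268.0, 272.0, 276.0]
axial -0.7 tang -0.6 lat -0.8
```

View pics/c66.png

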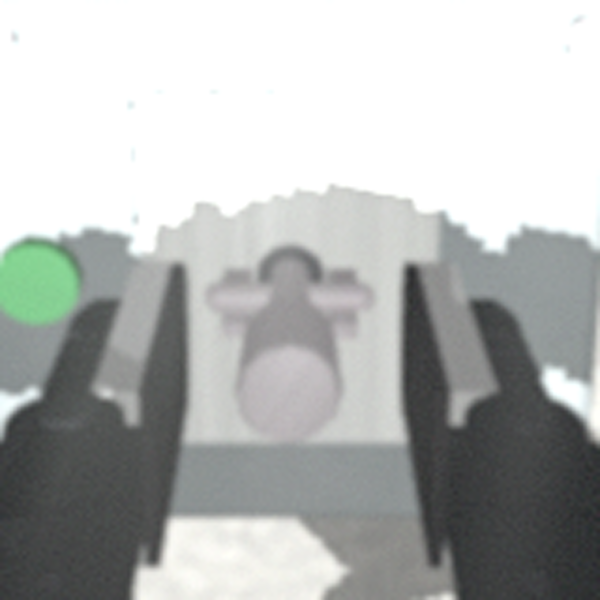

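Call:
{"fn": "carry_out", "kwargs": {
  "motion": [
    {"tx": -0.1, "ty": 0, "tz": 0, "turn": 0, "gripper": 0.3},
    {"tx": -0.1, "ty": 0, "tz": 0, "turn": 0, "gripper": 0},
    {"tx": -0.1, "ty": 0, "tz": 0, "turn": 0, "gripper": 0},
    {"tx": -0.1, "ty": 0, "tz": 0, "turn": 0, "gripper": 0},
    {"tx": -0.06, "ty": 0, "tz": -0.18, "turn": 0, "gripper": 0},
    {"tx": -0.02, "ty": 0, "tz": -0.36, "turn": 0, "gripper": 0},
    {"tx": 0.08, "ty": 0, "tz": -0.34, "turn": 0, "gripper": 0},
    {"tx": 0.18, "ty": 0, "tz": -0.31, "turn": 0, "gripper": 0},
    {"tx": 0.28, "ty": 0, "tz": -0.29, "turn": 0, "gripper": 0},
    {"tx": 0.38, "ty": 0, "tz": -0.27, "turn": 0, "gripper": 0}
  ]
}}

```text
clock: 70.6
position: [540.2, -388.1, 120.7]
tcp_rot: [-3.127, -0.284, 0.005]
contact_force: [-4.9, -1.3, -6.5]
finger_gap: 11.1
```

```bash
python3 -c "
from h import *
look('w63','c67');fr(0.23)"
```

```text
t 70.6 p [ 540.2 -388.1  120.7] jawang -79.6 F [-4.9 -1.3 -6.5] T [-0.43  1.03 -0.05] gap 11.1 q [-0.69  0.5   1.61 -0.    1.04  0.7 ]
boxx 17.2 boxy -1.1 z 74.7 r 76.6 th 0.226
-0.4 [343.0, 375.0, 502.0, 654.0]
-0.3 [336.0, 365.0, 483.0, 627.0]
-0.2 [329.0, 354.0, 461.0, 593.0]
-0.1 [321.0, 343.0, 436.0, 552.0]
0 [312.0, 330.0, 408.0, 506.0]
0.1 [302.0, 317.0, 377.0, 455.0]
0.2 [293.0, 303.0, 345.0, 400.0]
0.3 [282.0, 288.0, 312.0, 343.0]
0.4 [272.0, 273.0, 278.0, 285.0]
axial -7.4 tang -2.7 lat -0.7
```

View pics/c67.png

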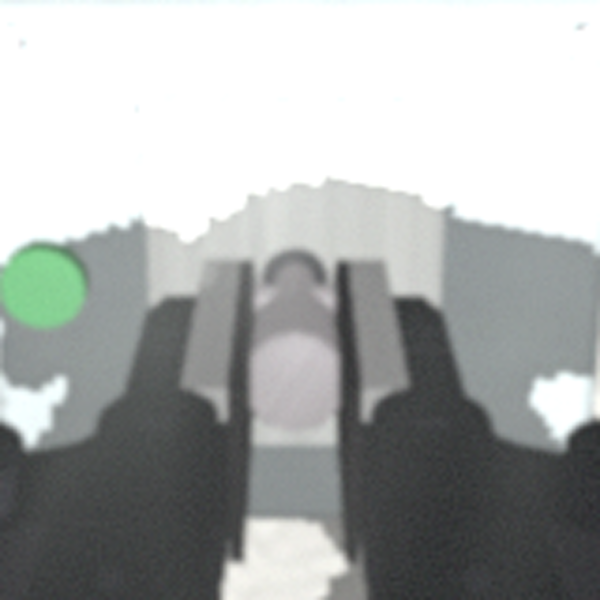

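Call:
{"fn": "carry_out", "kwargs": {
  "motion": [
    {"tx": 0.1, "ty": 0, "tz": 0.03, "turn": 0, "gripper": 0},
    {"tx": 0.2, "ty": 0, "tz": 0.06, "turn": 0, "gripper": 0},
    {"tx": 0.3, "ty": 0, "tz": 0.09, "turn": 0, "gripper": 0},
    {"tx": 0.4, "ty": 0, "tz": 0.13, "turn": 0, "gripper": 0},
    {"tx": 0.4, "ty": 0, "tz": 0.23, "turn": 0, "gripper": 0.35},
    {"tx": 0.4, "ty": 0, "tz": 0.5, "turn": 0, "gripper": 0.35},
    {"tx": 0.4, "ty": 0, "tz": 0.5, "turn": 0, "gripper": 0.35},
    {"tx": 0.4, "ty": 0, "tz": 0.5, "turn": 0, "gripper": 0.35}
  ]
}}

```text
clock: 71.65
position: [546.4, -387.7, 117.2]
tcp_rot: [3.128, 0.284, 0.003]
contact_force: [0.5, -0.2, 0.1]
finger_gap: 29.9
```

```bash
python3 -c "
from h import *
look('w64','c68');fr(0.3)"
```

```text
t 71.65 p [ 546.4 -387.7  117.2] jawang -79.6 F [ 0.5 -0.2  0.1] T [-0.    0.03  0.04] gap 29.9 q [-0.68  0.51  1.6   0.    1.03  0.71]
boxx 23.4 boxy -1.9 z 71.2 r 74.9 th 0.317
-0.4 [385.0, 417.0, 550.0, 709.0]
-0.3 [378.0, 408.0, 532.0, 683.0]
-0.2 [370.0, 397.0, 510.0, 650.0]
-0.1 [362.0, 386.0, 485.0, 610.0]
0 [353.0, 373.0, 457.0, 564.0]
0.1 [344.0, 360.0, 427.0, 513.0]
0.2 [334.0, 346.0, 394.0, 458.0]
0.3 [324.0, 331.0, 361.0, 400.0]
0.4 [314.0, 316.0, 327.0, 340.0]
axial 0.8 tang -0.4 lat -0.4
```

View pics/c68.png

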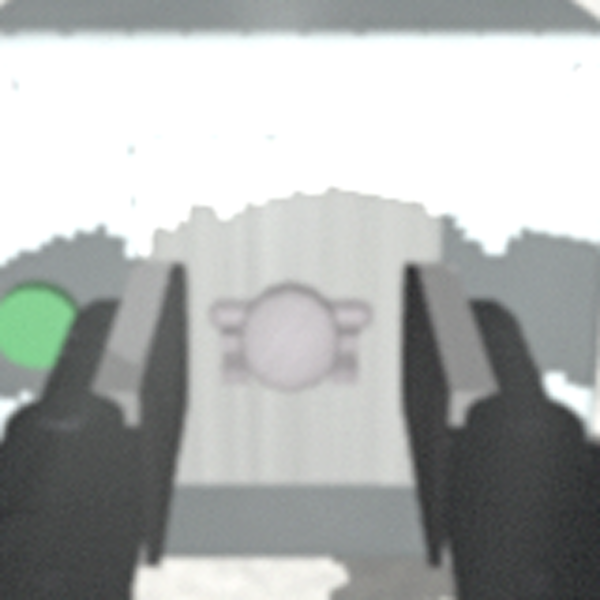

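The head now leans to box +x, with its end at row ~337 (≈0.4 rad at bat 0). The pin is beyond the +x catch plates, at row 312. I'll lift clear and check everything.

Call:
{"fn": "carry_out", "kwargs": {
  "motion": [
    {"tx": 0, "ty": 0, "tz": -3, "turn": 0, "gripper": 0.35},
    {"tx": 0, "ty": 0, "tz": -7, "turn": 0, "gripper": 0.35},
    {"tx": 0, "ty": 0, "tz": -12, "turn": 0, "gripper": 0.35},
    {"tx": 0, "ty": 0, "tz": -14, "turn": 0, "gripper": 0.35},
    {"tx": -4, "ty": 0, "tz": -14, "turn": 0, "gripper": 0.35},
    {"tx": -4, "ty": 0, "tz": -14, "turn": 0, "gripper": 0.35}
  ]
}}

```text
clock: 72.45
position: [504.0, -394.7, 255.5]
tcp_rot: [-3.128, -0.28, 0.003]
contact_force: [0.3, -0.4, -1.0]
finger_gap: 29.6
```

```bash
python3 -c "
from h import *
st(); t=cap('top','t70'); w=cap('wrist','w70'); s=cap('scene','s70')
for th in(-.42,.42): print(th,proj(w,[pt(th,r) for r in(18,54,66)]).round(0).tolist())
print(proj(t,[[473,-101,41],[473,4,41]]).round(0).tolist())"
```

```text
t 72.45 p [ 504.  -394.7  255.5] jawang -79.8 F [ 0.3 -0.4 -1. ] T [ 0.02 -0.03  0.01] gap 29.6 q [-0.73  0.32  1.57 -0.    1.26  0.66]
-0.42 [[278.0, 182.0], [278.0, 203.0], [278.0, 211.0]]
0.42 [[277.0, 169.0], [277.0, 158.0], [277.0, 154.0]]
[[337.0, 235.0], [300.0, 236.0]]
```

View pics/t70.png

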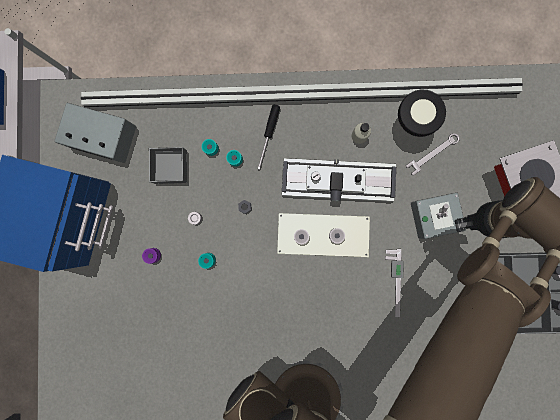

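View pics/s70.png

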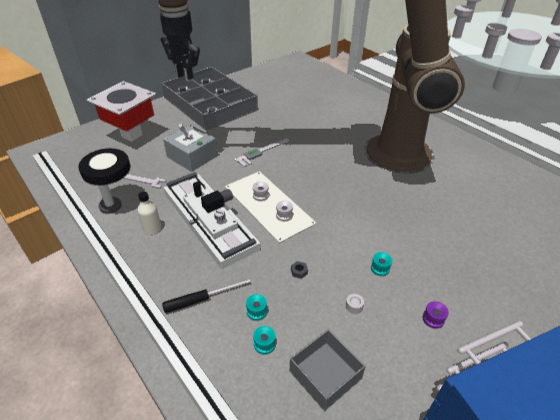

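View pics/w70.png

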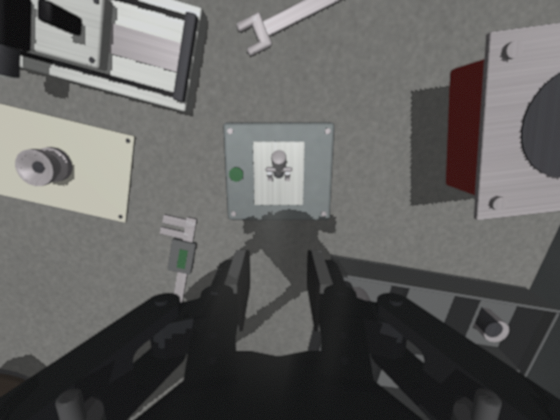

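The toggle head is at (278,157), which matches the on prediction (277,158). The sleeves are on the plate at (302,237) and (337,236). Next is a close-up of the pointer and mark, and of the toggle.

```bash
python3 -c "
from h import *
crop('t70',270,145,410,250,'c70'); crop('w70',215,115,345,225,'c71',5)"
```

```text
scale 5.714285714285714
scale 5
```

View pics/c70.png

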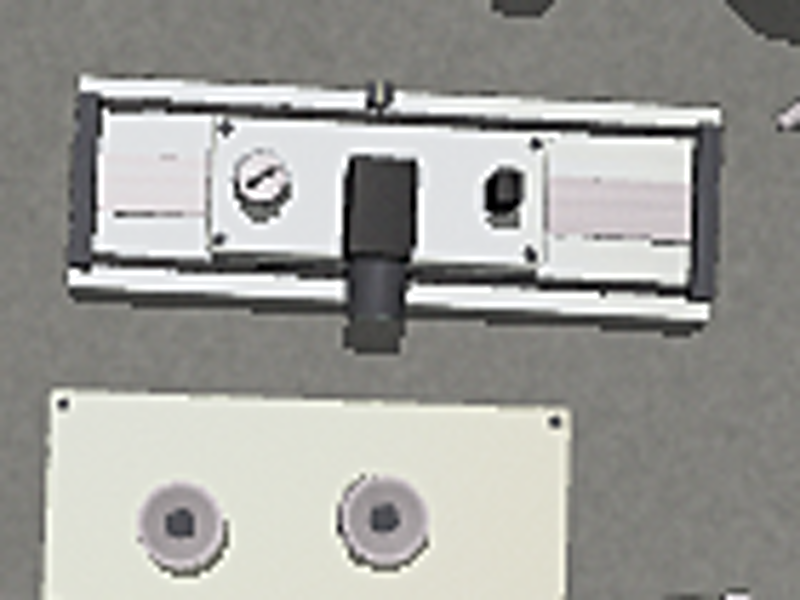

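View pics/c71.png

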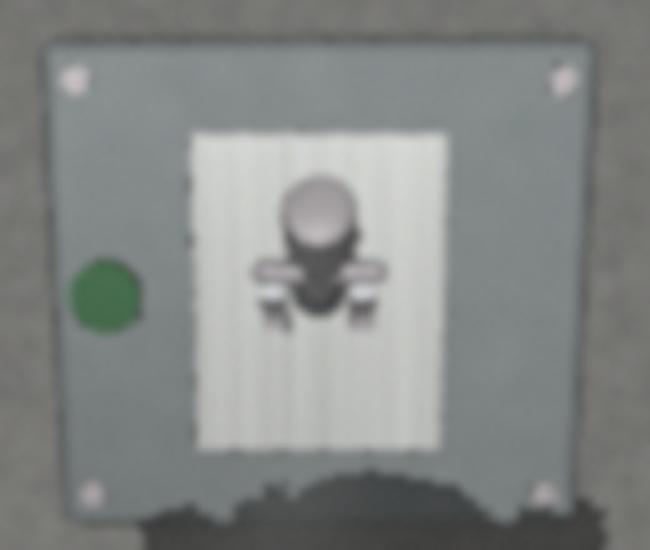

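The pointer and clip coincide at about (378,97) in the crop. Both sleeves stand well inside the plate, and the toggle is over with its pin behind the plates. I'm handing the job in.

```bash
python3 -c "
from cell import manip; print(manip.sign_off())"
```

```text
the job is handed in; nothing more can be done
None
```

The whole job is done and was handed in at about 72.6 s, with the arm raised and touching nothing.

- **Sleeves:** only two steel sleeves were present, and both stand upright on the plate, well inside its edges. I left the turquoise and purple look-alikes, the collar and the nut alone.
- **Carriage:** the pointer was within about 1 mm of the clip mark, checked before and after locking. In the last top picture the two still coincide.
- **Thumbscrew:** I turned it about 4.2 rad clockwise and stopped when the wrist torque had risen from about 0.08 to 0.24 N m. That means it seated, and it is well below the overtightening torque of about 0.55 N m.
- **Toggle:** the last wrist pictures show the bat leaning to the far side with its head where the on position predicts, and its crosspin dropped in behind the catch plates. Four earlier tries failed when the head slipped out of the pads and the bat fell back to off. It worked in short steps, re-gripping after each.

No last check failed or disagreed. Screw seating, though, was judged only from wrist torque and turned angle, and the bat's drop into its lock only from pictures. I saw no sleeve knocked aside, and nothing else on the bench looked moved.

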